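# Latch the tea chest shut

## Task

Latch the tea chest on the samovar table: hook the steel draw-latch loop over the keeper on its sliding lid, so that the loop's bar sits under the keeper's nose, and then push the lever over past centre and all the way down to its stop, so that the latch draws the lid home and stays clamped. Work with a light hand so that nothing is forced, and leave the other tea things where they stand.

Things in the scene. Friction and masses are not known exactly. Their poses are not given: they have to be found in the camera images.
- box: Brown wooden tea chest, 340 x 190 x 90 mm, fixed. Origin: centre of its underside; x along it from latch end to lid end, y across, z up. Deck top and lid top at z = 83 mm; the lid covers x > -15 mm, its long edges under two 5 mm high lips. The latch works in the plane y = 0. Chest, lever and loop (which it carries): press or grip them with less than 60 N in all.
- lid: Pale loose lid, 165 x 150 x 8 mm, about 0.5 kg, sliding along the chest's x in grooves (1.5 mm play sideways, 2 mm up). Origin: centre of its underside. Home, against the end of the deck, it is at x = 67.5 mm in the chest's frame; it starts 4 to 8 mm open and the latch draws it home. Press lid and keeper with less than 25 N.
- keeper (a point): Seat of the bar's centre once hooked, 4 mm above the lid. The keeper is a steel hook 20 mm wide: a post, its +x face 4 mm to -x of this point, 8 mm thick, and on it a nose reaching 3 mm to +x of this point, 12 to 17 mm above the lid. The bar must come down with its centre over 7 mm to +x of this point, then be drawn to -x under the nose.
- lever_hinge (a point): Point on the lever's pivot axis (along the chest's y), 18 mm above the deck, at x = -40 mm, y = 0, z = 101 mm in the chest's frame.
- lever (a joint): Lever angle, rad: 0 leaning to the keeper, growing as it is thrown up, over and away from it; dead centre near 2.35; hard stop (clamped) 2.618. The handle points this + 0.227 above the chest's +x, the loop's pivot this + 0.698. Stiff hinge (0.06 N m): it stays where left and may not snap home by itself. Hooked, the throw takes 4 to 15 N at the handle's end.
- lever_tip (a point): Grip point near the end of the lever's handle, 60 mm from the hinge. The handle is a flat steel bar 12 mm wide (along the chest's y), 7 mm thick, ending 71 mm from the hinge. Clamped, this point is 35 mm above the deck.
- loop_pivot (a point): The loop's pivot on the lever, 20 mm from lever_hinge (axis along the chest's y). Stiff (0.07 N m): the loop stays at any slope it is left at. At the start it slopes up towards the bar and the lever stands roughly upright.
- loop_bar (a point): Centre of the loop's cross bar, the part that hooks: 8 mm thick, 36 mm long along the chest's y, 110 mm from loop_pivot. Two 6 mm rods, 36 mm apart, carry it and pass either side of the keeper. A spring in the loop (6 N per mm) lets it stretch up to 14 mm under pull.
- loop_tab (a point): Centre of the loop's finger tab, a steel block 12 mm wide (along y), 20 mm long, 27 mm high, rising beyond the bar. In the loop's frame (x from pivot to bar, z up) it is 17 mm past the bar and 22 mm above it. Grip it across the 12 mm from above; it turns and creeps between the fingers as the slope changes.
- tea_glass: Tea glass, 64 mm wide, 85 mm high, beside the chest; leave alone. Origin: centre of its underside.
- sugar_dish: Low glass sugar dish, 100 mm wide, 45 mm high, beside the chest; leave alone. Origin: centre of its underside.
- teapot: White porcelain teapot, 145 mm wide without spout and handle, 130 mm high; leave alone. Origin: centre of its underside.
- cup_stack: Stack of white plastic cups, 75 mm wide, 111 mm high; leave alone. Origin: centre of its underside.
- tea_jar: Amber tea jar, 80 mm wide, 120 mm high; leave alone. Origin: centre of its underside.
- saucer: White saucer, 130 mm wide; leave alone. Origin: centre of its underside.
- teaspoon: Steel teaspoon, 140 mm long, lying flat; leave alone.

How it is judged:
On the way:
1. the loop's bar is hooked under the keeper's nose while the lever is still up (x of loop_bar in the frame of keeper between -0.004 and 0.005 m and z of loop_bar in the frame of keeper below 0.0075 m and value of joint lever below 2.2 rad), for 0.2 s.
At the end, for the whole second after the job is handed in: The bar sits under the keeper's nose (within 5 mm of its seat along the chest), the lever lies within 0.048 rad (under 3 degrees) of its stop, and the lid is drawn home to within 2.2 mm, at rest (x of loop_bar in the frame of keeper between -0.004 and 0.005 m and z of loop_bar in the frame of keeper below 0.0075 m and value of joint lever above 2.57 rad and x of lid in the frame of box below 0.0697 m and linear speed of lid below 0.01 m/s); the robot touches nothing.
It fails at once if the lid or keeper is pressed with more than 25 N (contact force between the fingers and lid above 25 N).
It fails at once if the chest, lever or loop is pressed or gripped with more than 60 N (contact force between the fingers and box above 60 N).
It fails at once if a bystander is shifted by more than 30 mm (distance of any of tea_glass, sugar_dish, teapot, cup_stack, tea_jar, saucer, teaspoon from where it was at the start of the episode above 0.03 m).
It also fails if it takes over 72 s, if anything falls off the work surface, if the arm or the gripper's body presses on something with over 40 N, if the wrist force passes 120 N, or if a joint passes its speed limit or range.

## Robot

A 7-joint arm with a two-finger parallel gripper is mounted at the origin on the work surface. World frame = base frame: x ahead of the robot, y to its left, z up, the work surface at z = 0. Lengths are in m, angles in rad, forces in N, time in s.
With the tool pointing down it reaches from about 0.375 to 0.925 m from the base axis. Payload 3.1 kg.
Tool frame: the origin (TCP) lies at the very end of the fingers, on their centre line; the grasp point (between the pads) lies 19 mm behind it (robot.grip_point_offset is the distance from the TCP to the grasp point, in m); z points along the fingers, y is the direction in which the jaws open and shut (so a half turn about z gives the same grasp; the last joint's range is limited). The gripper opens to 85 mm and grips with 20 to 120 N. Pads are 22 mm wide; open, the fingers measure 114 mm over their backs; the gripper's body (76 mm by 85 mm) begins 54 mm behind the grasp point. The pads swing forward as they close: fully open they stand 13 mm farther back than shut.
Start: joints at [1.118, 0.383, 0.044, 1.598, -0.018, 1.161, -0.05], TCP at [0.226, -0.61, 0.231] pointing down, gripper open.
Joint ranges: [-2.61, 2.61], [-0.41, 2.15], [-1.48, 1.57], [0, 2.5], [-1.57, 4.71], [0.05, 1.97], [-2.85, 2.85]. Speed limits (rad/s): [2.79, 2.79, 3.14, 3.14, 3.14, 3.14, 3.14].

## Interface

Orientations are given as [roll, pitch, yaw] about the fixed x, y, z axes, in that order (R = Rz(yaw) Ry(pitch) Rx(roll)).
In Python, from bench import observe, viewer, finish_job, robot gives the robot as it stands.
- The arm moves only by the tool step_arm, never from a script. Its argument "series" is a list of rows, each an object of numbers: "jaw": the gripper command: -1 is shut, 1 is fully open, values between are in proportion; "tx", "ty", "tz": the shift along the tool's x, y, z in m; "roll": the turn about the tool's z in degrees. A call has exactly 10 rows; each row is the pose to reach, as a shift and turn from the pose commanded when the call began, along the tool's axes at that moment; what a row does not reach only later rows make up. A row lasts 1/10 s, in which the tool goes at most 50 mm and 8.59 degrees, less where a joint would pass 70% of its speed; a pose out of reach is approached as far as the arm can. A call with a gripper value outside its range is refused whole. The fingers move at their own pace and stop on an object; "grip_force" is the grip in N (left out, the last holds). Time passes only in rows, so rows that repeat a pose let the fingers close, or fill a call up. It gives the time, the measured TCP pose, the force and the opening at its end, in the units of the state.
- observe(): the state, without advancing time (a new reading comes with each control period).
- viewer.camera(name): name is "scene" or "top" or "wrist"; returns a dict with "color" (384x512x3 uint8, red, green, blue), "K" (3x3 intrinsics, pixels), "k1" (the pictures are not rectified: a ray, as slopes to the right and down, at radius r is drawn at 1 + k1 r^2 times it, then the intrinsics apply), "R" (3x3) and "t" (3): a world point X has camera coordinates R X + t; the wrist camera has in their place "hand_eye" (4x4, takes a point from camera to tool coordinates, whose origin is the TCP and whose axes are the flange's). Camera axes: x right, y down, z forward; pixel columns grow to the right and rows downward; lengths in m; the calibration is good to about 2 mm. A picture is of the moment at which its call begins: read the wrist's pose just before it. There is no depth.
- finish_job(): hands the job in, once; it reports no verdict.
The state is a dict: "time_s": time; "joints": joint angles; "joint_vel": joint speeds; "joint_torque": joint torques, N m; "tcp_pos": TCP position; "tool_rot": TCP orientation; "force": force on the tool from outside, world axes, zero at the start; "ft_torque": the same for the moment, N m; "gripper_width": finger opening in m.
Only numpy, scipy, OpenCV 4.12 (cv2) and the standard library are available. Lean on these libraries where they do the work, as an engineer would, in place of code of your own. Each camera call takes 0.05 s, during which the arm holds its last target. There are 200 camera calls.

## Working session

There is one attempt and no reset: what is moved stays moved. The work goes in short steps, Python scripts to look and compute and a tool call to move; the robot and the scene stay as the last step left them, time stands still between calls to the robot, and variables do not carry over. Pictures are saved under pics/ and viewed, about 8 in all and at most 12, crops included, and the job is handed in when it is done.

Besides the shell and the picture viewer there is one more tool, called after "Request:" as name(argument=value, ...), one argument or row to a line, values as JSON. step_arm: Moves the arm, as the interface text tells. Its arguments: {"type":"object","properties":{"series":{"type":"array"},"grip_force":{"type":"number"}},"required":["series"]}

```bash
ls; mkdir -p pics; python3 - <<'E'
from bench import observe, viewer
import cv2,numpy as np,pickle
s=observe();print({k:np.round(v,4) for k,v in s.items()})
d={}
for n in("scene","top","wrist"):
    c=viewer.camera(n);d[n]=c;cv2.imwrite(f"pics/{n}0.png",c["color"][:,:,::-1]);print(n,{k:np.round(v,4).tolist() for k,v in c.items() if k!="color"})
pickle.dump(d,open("c0.pkl","wb"))
a=np.hstack([d["scene"]["color"],d["top"]["color"]])[:,:,::-1]
t=cv2.resize(d["top"]["color"],(800,600),interpolation=cv2.INTER_CUBIC)[:,:,::-1]
cv2.imwrite("pics/top0b.png",t)
cv2.imwrite("pics/scene0b.png",cv2.resize(d["scene"]["color"],(800,600),interpolation=cv2.INTER_CUBIC)[:,:,::-1])
E
```

```text
pics
{'time_s': np.float64(0.0), 'joints': array([ 1.1182,  0.3839,  0.0438,  1.5995, -0.0179,  1.1612, -0.0499]), 'joint_vel': array([ 0.0001,  0.0016, -0.0006,  0.0007, -0.0003,  0.0007,  0.0013]), 'joint_torque': array([ 2.00000e-04, -4.33471e+01,  1.02460e+00, -2.49517e+01,
        1.06000e-02,  1.14000e-02,  0.00000e+00]), 'tcp_pos': array([ 0.2255, -0.6086,  0.2299]), 'tool_rot': array([-3.139e+00,  1.000e-04,  3.549e-01]), 'force': array([-0.1526,  0.3004,  0.2641]), 'ft_torque': array([ 0.0189,  0.0699, -0.0021]), 'gripper_width': np.float64(0.0854)}
scene {'K': [[466.861, 0.0, 242.6489], [0.0, 466.861, 193.9503], [0.0, 0.0, 1.0]], 'k1': -0.172, 'R': [[0.1147, 0.9933, 0.0151], [0.7053, -0.0707, -0.7054], [-0.6996, 0.0916, -0.7086]], 't': [-0.0682, -0.3327, 1.9438]}
top {'K': [[463.6715, 0.0, 256.2849], [0.0, 463.6715, 196.0035], [0.0, 0.0, 1.0]], 'k1': 0.0398, 'R': [[-0.0098, -0.9999, 0.0117], [-0.9854, 0.0077, -0.1702], [0.17, -0.0132, -0.9853]], 't': [-0.0136, 0.6084, 1.285]}
wrist {'K': [[302.4974, 0.0, 255.2574], [0.0, 302.4974, 190.2649], [0.0, 0.0, 1.0]], 'k1': -0.0647, 'hand_eye': [[0.0004, -0.9551, -0.2963, 0.0744], [1.0, 0.0007, -0.0009, -0.0009], [0.0011, -0.2963, 0.9551, -0.1413], [0.0, 0.0, 0.0, 1.0]]}
```

View pics/top0b.png

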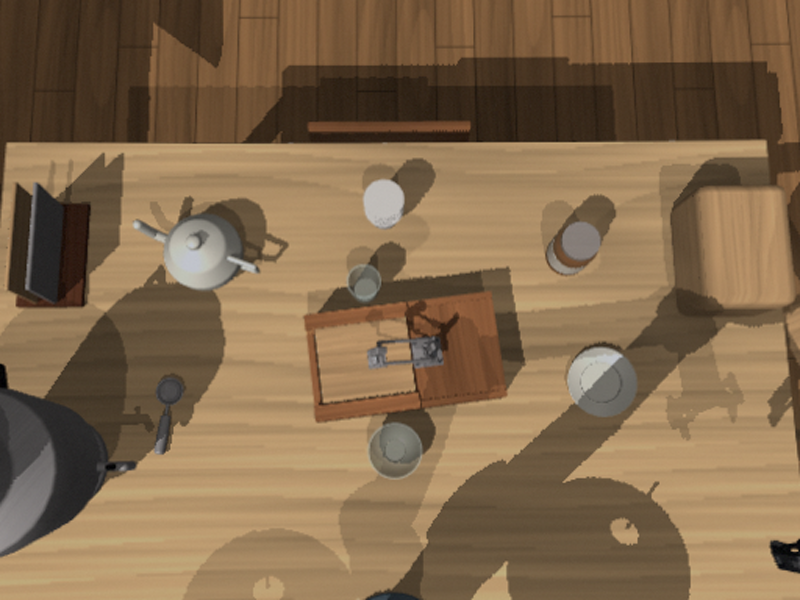

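View pics/scene0b.png

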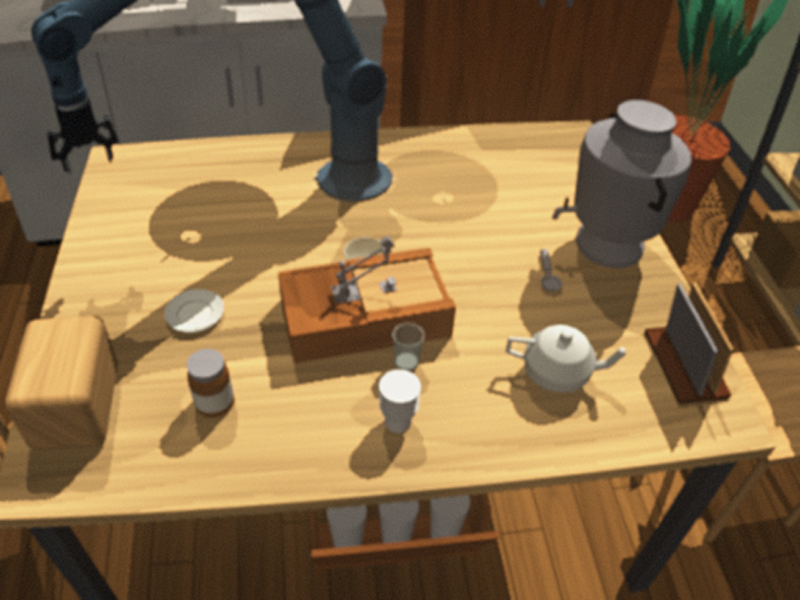

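The top view shows the chest with its latch end on the right. Its rim corners are near (490,292), (505,396), (316,420) and (305,315) in the 800x600 picture. The loop runs left to the tab near (376,356), and the glass and dish stand on either side.

```bash
cat >h.py <<'E'
import numpy as np,cv2,pickle
from scipy.spatial.transform import Rotation as Ro
def proj(c,X,s=1.0):
    X=np.atleast_2d(X); C=X@np.array(c["R"]).T+np.array(c["t"]).ravel(); p=C[:,:2]/C[:,2:]
    p=p*(1+c["k1"]*(p**2).sum(1,keepdims=True)); K=np.array(c["K"])
    return (p*[K[0,0],K[1,1]]+K[:2,2])*s
def ray(c,uv):
    K=np.array(c["K"]); d=(np.asarray(uv,float)-K[:2,2])/[K[0,0],K[1,1]]; p=d.copy()
    for _ in range(20): p=d/(1+c["k1"]*(p@p))
    R=np.array(c["R"]); return -R.T@np.array(c["t"]).ravel(), R.T@np.r_[p,1]
def onz(c,uv,z):
    o,d=ray(c,uv); return o+d*(z-o[2])/d[2]
def tri(obs):
    A=0;b=0
    for c,uv in obs:
        o,d=ray(c,uv);d=d/np.linalg.norm(d);P=np.eye(3)-np.outer(d,d);A=A+P;b=b+P@o
    return np.linalg.solve(A,b)
def wristcam(c,s):
    T=np.eye(4);T[:3,:3]=Ro.from_euler('xyz',s["tool_rot"]).as_matrix();T[:3,3]=s["tcp_pos"]
    W=np.linalg.inv(T@np.array(c["hand_eye"]));c["R"]=W[:3,:3];c["t"]=W[:3,3];return c
def box2w(P,q):  # q: x,y,yaw of box
    P=np.atleast_2d(P);R=Ro.from_euler('z',q[2]).as_matrix();return P@R.T+[q[0],q[1],0]
def latch(lev,slope,kx=0):
    h=np.array([-.04,0,.101]);u=lambda a:np.array([np.cos(a),0,np.sin(a)]);n=lambda a:np.array([-np.sin(a),0,np.cos(a)])
    p=h+.02*u(lev+.698);b=p+.11*u(slope);t=b+.017*u(slope)+.022*n(slope)
    return dict(hinge=h,tip=h+.06*u(lev+.227),pivot=p,bar=b,tab=t)
E
python3 - <<'E'
from h import *
from scipy.optimize import least_squares
d=pickle.load(open("c0.pkl","rb"));s=512/800
px=np.array([(490,292),(505,396),(316,420),(305,315)])*s
# latch end = right ; chest +x -> image left; y across
loc=np.array([(-.17,-.095),(-.17,.095),(.17,.095),(.17,-.095)])
for z in(.083,.088):
    W=np.array([onz(d["top"],p,z) for p in px]);print(np.round(W,4),np.linalg.norm(W-np.roll(W,1,0),axis=1))
L=np.c_[loc*[1,1],np.full(4,.088)]
for z in (.083,.088,.09):
  L[:,2]=z
  # chest y: z up, x->world +y => y-> world -x
  r=least_squares(lambda q:(proj(d["top"],box2w(L[[0,1,2,3]]*[1,-1,1]*[1,-1,1],q))-px).ravel(),[.55,0,1.6]);print(z,r.x,r.cost,np.round(r.fun,1))
E
```

```text
[[ 0.6279 -0.181   0.083 ]
 [ 0.4407 -0.2016  0.083 ]
 [ 0.4021  0.1312  0.083 ]
 [ 0.5883  0.1529  0.083 ]] [0.33617835 0.18825944 0.33501038 0.18751114]
[[ 0.6269 -0.1803  0.088 ]
 [ 0.4405 -0.2008  0.088 ]
 [ 0.402   0.1307  0.088 ]
 [ 0.5875  0.1523  0.088 ]] [0.3348721  0.18752794 0.33370867 0.18678255]
0.083 [ 0.5148578  -0.02463581  1.68657303] 1.6155161843101058 [ 0.5 -0.4  1.1  0.2 -0.8  0.5 -0.8 -0.4]
0.088 [ 0.51437353 -0.02455358  1.68657937] 2.728863002493844 [ 0.8 -0.5  1.3  0.3 -1.   0.6 -1.1 -0.5]
0.09 [ 0.51417989 -0.0245207   1.68658193] 3.2608830625266143 [ 0.8 -0.6  1.4  0.3 -1.1  0.7 -1.2 -0.6]
```

```bash
cat >>h.py <<'E'
Q=np.array([.5147,-.0246,1.6866])
def delta(s,P,yaw=None,q=Q):
    """shift in tool axes to bring TCP to chest-frame point P"""
    R=Ro.from_euler('xyz',s["tool_rot"]).as_matrix();d=R.T@(box2w(P,q)[0]-s["tcp_pos"])
    yaw=q[2] if yaw is None else yaw; r=-np.degrees(yaw-s["tool_rot"][2]);return np.round(d*1000,1),round((r+180)%360-180,2)
def w2b(P,q=Q): return (np.atleast_2d(P)-[q[0],q[1],0])@Ro.from_euler('z',q[2]).as_matrix()
E
python3 - <<'E'
from h import *;from bench import observe
print(delta(observe(),[.02,0,.28]))
E
```

```text
(array([ 478.8, -466.9,  -48.9]), np.float64(-76.3))
```

Request:
step_arm(
  series=[
    {"tx": 34,"ty": 0,"tz": 0,"roll": 0,"jaw": 1},
  ],
)

```text
$.series: bad value
```

Request:
step_arm(
  series=[
    {"tx": 0.034,"ty": -0.033,"tz": -0.03,"roll": -7},
    {"tx": 0.068,"ty": -0.067,"tz": -0.049,"roll": -14},
    {"tx": 0.1,"ty": -0.1,"tz": -0.049,"roll": -21},
    {"tx": 0.133,"ty": -0.13,"tz": -0.049,"roll": -28},
    {"tx": 0.166,"ty": -0.163,"tz": -0.049,"roll": -35},
    {"tx": 0.2,"ty": -0.195,"tz": -0.049,"roll": -42},
    {"tx": 0.234,"ty": -0.228,"tz": -0.049,"roll": -49},
    {"tx": 0.267,"ty": -0.26,"tz": -0.049,"roll": -56},
    {"tx": 0.3,"ty": -0.294,"tz": -0.049,"roll": -63},
    {"tx": 0.333,"ty": -0.326,"tz": -0.049,"roll": -70},
  ],
)

```text
$.series[0]: bad value
```

Request:
step_arm(
  series=[
    {"jaw": 1,"tx": 0.034,"ty": -0.033,"tz": -0.03,"roll": -7},
    {"jaw": 1,"tx": 0.068,"ty": -0.067,"tz": -0.049,"roll": -14},
    {"jaw": 1,"tx": 0.1,"ty": -0.1,"tz": -0.049,"roll": -21},
    {"jaw": 1,"tx": 0.133,"ty": -0.13,"tz": -0.049,"roll": -28},
    {"jaw": 1,"tx": 0.166,"ty": -0.163,"tz": -0.049,"roll": -35},
    {"jaw": 1,"tx": 0.2,"ty": -0.195,"tz": -0.049,"roll": -42},
    {"jaw": 1,"tx": 0.234,"ty": -0.228,"tz": -0.049,"roll": -49},
    {"jaw": 1,"tx": 0.267,"ty": -0.26,"tz": -0.049,"roll": -56},
    {"jaw": 1,"tx": 0.3,"ty": -0.294,"tz": -0.049,"roll": -63},
    {"jaw": 1,"tx": 0.333,"ty": -0.326,"tz": -0.049,"roll": -70},
  ],
)

```text
time_s: 1.15
tcp_pos: [0.4249, -0.1861, 0.2802]
tool_rot: [-3.141, 0.0, 1.582]
force: [1.1, -0.6, -0.2]
gripper_width: 0.0852
```

```bash
python3 - <<'E'
from h import *;from bench import observe
print(delta(observe(),[.02,0,.28]))
E
```

```text
(array([1.804e+02, 8.940e+01, 1.000e-01]), np.float64(-6.02))
```

Request:
step_arm(
  series=[
    {"jaw": 1,"tx": 0.03,"ty": 0.015,"tz": 0,"roll": -2},
    {"jaw": 1,"tx": 0.07,"ty": 0.035,"tz": 0,"roll": -4},
    {"jaw": 1,"tx": 0.11,"ty": 0.055,"tz": 0,"roll": -6},
    {"jaw": 1,"tx": 0.145,"ty": 0.072,"tz": 0,"roll": -6},
    {"jaw": 1,"tx": 0.18,"ty": 0.089,"tz": 0,"roll": -6},
    {"jaw": 1,"tx": 0.18,"ty": 0.089,"tz": 0,"roll": -6},
    {"jaw": 1,"tx": 0.18,"ty": 0.089,"tz": 0,"roll": -6},
    {"jaw": 1,"tx": 0.18,"ty": 0.089,"tz": 0,"roll": -6},
    {"jaw": 1,"tx": 0.18,"ty": 0.089,"tz": 0,"roll": -6},
    {"jaw": 1,"tx": 0.18,"ty": 0.089,"tz": 0,"roll": -6},
  ],
)

```text
time_s: 2.15
tcp_pos: [0.5124, -0.0092, 0.2802]
tool_rot: [-3.141, 0.001, 1.678]
force: [0.7, -0.4, 0.4]
gripper_width: 0.0855
```

```bash
python3 - <<'E'
from h import *;from bench import observe,viewer
s=observe();c=wristcam(viewer.camera("wrist"),s);pickle.dump((s,c),open("c1.pkl","wb"))
print(w2b(s["tcp_pos"]),s["tool_rot"])
im=cv2.resize(c["color"],(800,600),interpolation=cv2.INTER_CUBIC)[:,:,::-1].copy()
P=[[-.015,.075,.083],[-.015,-.075,.083],[-.17,.095,.083],[-.17,-.095,.083],[.17,.095,.088],[.17,-.095,.088],[-.04,0,.101]]
for p in proj(c,box2w(P,Q),800/512): cv2.drawMarker(im,tuple(int(v) for v in p),(0,255,0),0,10)
cv2.imwrite("pics/w1.png",im)
E
```

```text
[[0.01553693 0.00047179 0.28018651]] [-3.14128847e+00  5.11819725e-04  1.67848597e+00]
```

View pics/w1.png

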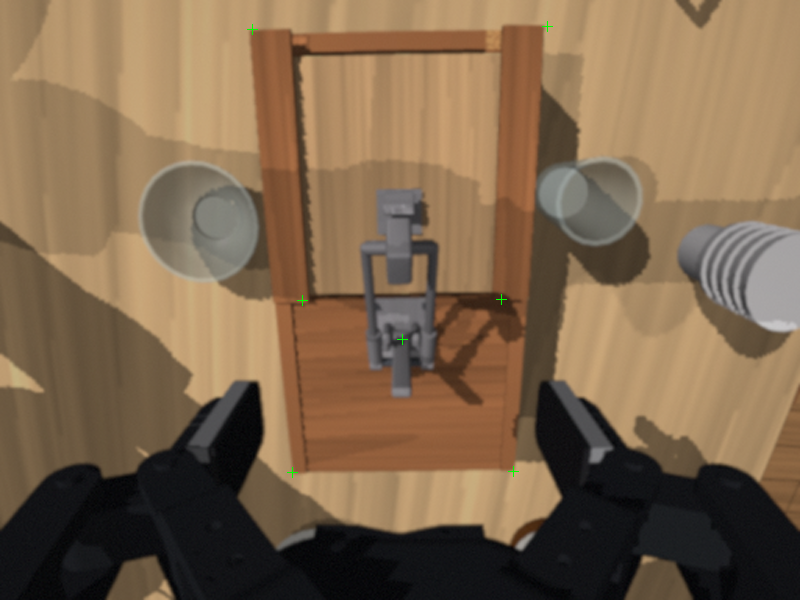

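```bash
python3 - <<'E'
from h import *
from scipy.optimize import brentq
s,c=pickle.load(open("c1.pkl","rb"));d=pickle.load(open("c0.pkl","rb"));k=800/512
f=lambda P:proj(c,box2w(P,Q),k)[0]
end=lambda l:np.array([-.04+.071*np.cos(l+.227),0,.101+.071*np.sin(l+.227)])
for l in np.arange(.6,2.2,.2):print("lev",round(l,2),f(end(l)).round())
for l in (1.0,1.3,1.6):
  for sl in (.2,.4,.6,.8):
    L=latch(l,sl);print(l,sl,{n:f(L[n]).round().tolist() for n in("bar","tab")},"scene",[proj(d["scene"],box2w(L[n],Q),k)[0].round().tolist() for n in("tip","bar","tab")],"top",[proj(d["top"],box2w(L[n],Q),k)[0].round().tolist() for n in("tip","bar","tab")])
a=d["scene"]["color"][130:240,190:290];b=d["top"]["color"][180:270,190:330]
A=cv2.resize(c["color"][110:265,200:310],None,fx=3.8,fy=3.8,interpolation=cv2.INTER_CUBIC)
B=cv2.resize(a,(380,418),interpolation=cv2.INTER_CUBIC); A=cv2.resize(A,(418,589)); o=np.zeros((589,798,3),np.uint8);o[:,:418]=A;o[:418,418:]=B
cv2.imwrite("pics/z1.png",o[:,:,::-1])
E
```

```text
lev 0.6 [402. 298.]
lev 0.8 [403. 321.]
lev 1.0 [403. 346.]
lev 1.2 [403. 370.]
lev 1.4 [403. 392.]
lev 1.6 [403. 411.]
lev 1.8 [403. 425.]
lev 2.0 [403. 435.]
1.0 0.2 {'bar': [402.0, 199.0], 'tab': [402.0, 180.0]} scene [[354.0, 265.0], [395.0, 265.0], [401.0, 255.0]] top [[417.0, 349.0], [367.0, 356.0], [359.0, 356.0]]
1.0 0.4 {'bar': [402.0, 215.0], 'tab': [402.0, 207.0]} scene [[354.0, 265.0], [392.0, 257.0], [396.0, 247.0]] top [[417.0, 349.0], [370.0, 354.0], [365.0, 353.0]]
1.0 0.6 {'bar': [402.0, 241.0], 'tab': [403.0, 248.0]} scene [[354.0, 265.0], [387.0, 251.0], [388.0, 240.0]] top [[417.0, 349.0], [376.0, 352.0], [375.0, 351.0]]
1.0 0.8 {'bar': [403.0, 276.0], 'tab': [403.0, 301.0]} scene [[354.0, 265.0], [380.0, 246.0], [379.0, 235.0]] top [[417.0, 349.0], [385.0, 350.0], [387.0, 348.0]]
1.3 0.2 {'bar': [402.0, 209.0], 'tab': [402.0, 191.0]} scene [[345.0, 265.0], [392.0, 266.0], [398.0, 256.0]] top [[427.0, 347.0], [370.0, 356.0], [362.0, 355.0]]
1.3 0.4 {'bar': [402.0, 225.0], 'tab': [402.0, 219.0]} scene [[345.0, 265.0], [389.0, 258.0], [393.0, 248.0]] top [[427.0, 34
[... 315 characters left out ...]
[[427.0, 347.0], [388.0, 350.0], [391.0, 348.0]]
1.6 0.2 {'bar': [402.0, 217.0], 'tab': [402.0, 200.0]} scene [[337.0, 267.0], [390.0, 267.0], [396.0, 257.0]] top [[438.0, 346.0], [373.0, 356.0], [365.0, 355.0]]
1.6 0.4 {'bar': [402.0, 233.0], 'tab': [402.0, 228.0]} scene [[337.0, 267.0], [387.0, 260.0], [391.0, 249.0]] top [[438.0, 346.0], [377.0, 354.0], [372.0, 353.0]]
1.6 0.6 {'bar': [402.0, 259.0], 'tab': [403.0, 269.0]} scene [[337.0, 267.0], [382.0, 254.0], [383.0, 243.0]] top [[438.0, 346.0], [383.0, 352.0], [382.0, 350.0]]
1.6 0.8 {'bar': [403.0, 294.0], 'tab': [403.0, 320.0]} scene [[337.0, 267.0], [375.0, 248.0], [373.0, 238.0]] top [[438.0, 346.0], [391.0, 350.0], [394.0, 347.0]]
```

View pics/z1.png

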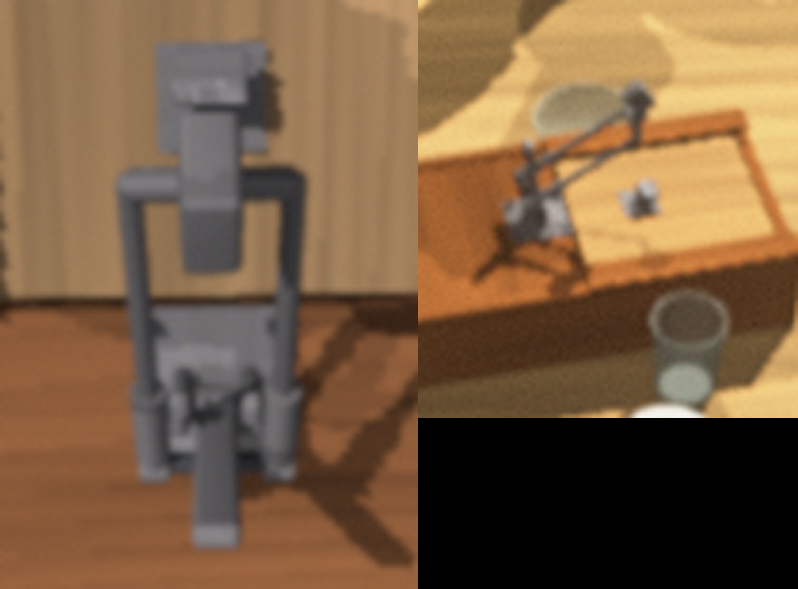

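```bash
python3 - <<'E'
from h import *
s,c=pickle.load(open("c1.pkl","rb"));k=800/512
g=lambda r:(np.array(r)/3.8+110)
for r in (42,80,102,150):
  for z in (.083,.095,.1):
    o,dd=ray(c,[209/3.8+200,r/3.8+110]);X=o+dd*(z-o[2])/dd[2];print(r,z,w2b(X).round(4))
for col in(157,172,245,268):print(col,w2b(onz(c,[col/3.8+200,90/3.8+110],.1)).round(4))
t=latch(1.38,.56);print({k_:v.round(4) for k_,v in t.items()}); print(w2b(c["R"].T@-c["t"]))
E
```

```text
42 0.083 [[0.0666 0.002  0.083 ]]
42 0.095 [[0.0675 0.002  0.095 ]]
42 0.1 [[0.0678 0.0019 0.1   ]]
80 0.083 [[0.0557 0.0021 0.083 ]]
80 0.095 [[0.057 0.002 0.095]]
80 0.1 [[0.0575 0.002  0.1   ]]
102 0.083 [[0.0493 0.0021 0.083 ]]
102 0.095 [[0.0508 0.0021 0.095 ]]
102 0.1 [[0.0514 0.0021 0.1   ]]
150 0.083 [[0.0351 0.0022 0.083 ]]
150 0.095 [[0.0371 0.0022 0.095 ]]
150 0.1 [[0.038  0.0022 0.1   ]]
157 [[0.0549 0.0165 0.1   ]]
172 [[0.0548 0.0123 0.1   ]]
245 [[ 0.0547 -0.0079  0.1   ]]
268 [[ 0.0546 -0.0143  0.1   ]]
{'hinge': array([-0.04 ,  0.   ,  0.101]), 'tip': array([-0.0422,  0.    ,  0.161 ]), 'pivot': array([-0.0497,  0.    ,  0.1185]), 'bar': array([0.0435, 0.    , 0.1769]), 'tab': array([0.0462, 0.    , 0.2046])}
[[0.09187982 0.00132856 0.42145962]]
```

Request:
step_arm(
  series=[
    {"jaw": 1,"tx": 0.03,"ty": 0,"tz": 0.0,"roll": -0.5},
    {"jaw": 1,"tx": 0.065,"ty": 0,"tz": 0.01,"roll": -0.5},
    {"jaw": 1,"tx": 0.084,"ty": 0,"tz": 0.035,"roll": -0.5},
    {"jaw": 1,"tx": 0.084,"ty": 0,"tz": 0.06,"roll": -0.5},
    {"jaw": 1,"tx": 0.084,"ty": 0,"tz": 0.08,"roll": -0.5},
    {"jaw": 1,"tx": 0.084,"ty": 0,"tz": 0.08,"roll": -0.5},
    {"jaw": 1,"tx": 0.084,"ty": 0,"tz": 0.08,"roll": -0.5},
    {"jaw": 1,"tx": 0.084,"ty": 0,"tz": 0.08,"roll": -0.5},
    {"jaw": 1,"tx": 0.084,"ty": 0,"tz": 0.08,"roll": -0.5},
    {"jaw": 1,"tx": 0.084,"ty": 0,"tz": 0.08,"roll": -0.5},
  ],
)

```text
time_s: 3.2
tcp_pos: [0.5043, 0.0758, 0.2014]
tool_rot: [3.139, 0.0, 1.69]
force: [0.9, 0.3, 0.3]
gripper_width: 0.0855
```

```bash
python3 - <<'E'
from h import *;from bench import observe,viewer
s=observe();c=wristcam(viewer.camera("wrist"),s);pickle.dump((s,c),open("c2.pkl","wb"))
print(w2b(s["tcp_pos"]),s["tool_rot"])
x0,y0,x1,y1=150,90,350,290
P=[[kx+.003,y,.1] for kx in(.054,.060) for y in(-.01,.01)]
for n,X in list(latch(1.38,.56).items())+list(enumerate(P)):print(n,((proj(c,box2w(X,Q))[0]-[x0,y0])*3).round())
cv2.imwrite("pics/w2.png",cv2.resize(c["color"][y0:y1,x0:x1],None,fx=3,fy=3,interpolation=cv2.INTER_CUBIC)[:,:,::-1])
E
```

```text
[[ 0.10096461 -0.00131221  0.20141769]] [3.13942939e+00 2.41782814e-04 1.68956252e+00]
hinge [314. 714.]
tip [314. 878.]
pivot [314. 778.]
bar [316. 658.]
tab [316. 742.]
0 [349. 447.]
1 [281. 447.]
2 [349. 429.]
3 [281. 428.]
```

View pics/w2.png

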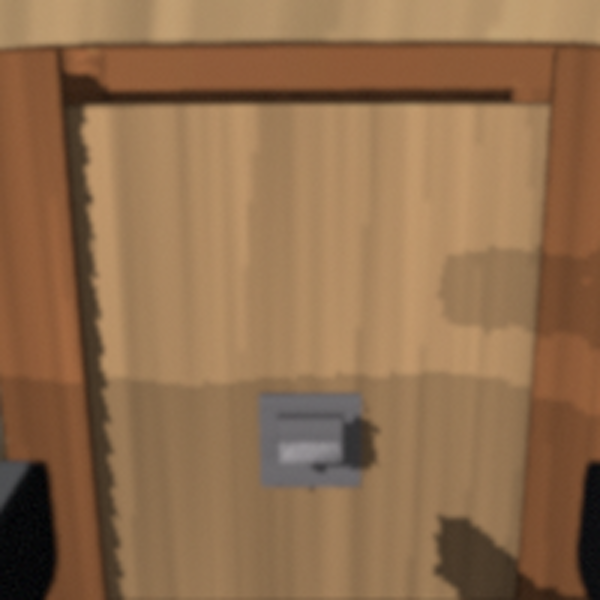

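The keeper sits at about x = 62.5 mm. In the crop, the nose front is at row 420 and the back of the post at row 465, centred on column 310, which matches the first wrist view. The scene and wrist views agree on lever ≈ 1.38 rad and loop slope ≈ 0.56 rad. Next I grip the tab.

Request:
step_arm(
  series=[
    {"jaw": 1,"tx": -0.015,"ty": -0.0025,"tz": 0.006,"roll": 0},
    {"jaw": 1,"tx": -0.035,"ty": -0.0025,"tz": 0.009,"roll": 0},
    {"jaw": 1,"tx": -0.055,"ty": -0.0025,"tz": 0.009,"roll": 0},
    {"jaw": 1,"tx": -0.055,"ty": -0.0025,"tz": 0.009,"roll": 0},
    {"jaw": 1,"tx": -0.055,"ty": -0.0025,"tz": 0.009,"roll": 0},
    {"jaw": 1,"tx": -0.055,"ty": -0.0025,"tz": 0.009,"roll": 0},
    {"jaw": 1,"tx": -0.055,"ty": -0.0025,"tz": 0.009,"roll": 0},
    {"jaw": 1,"tx": -0.055,"ty": -0.0025,"tz": 0.009,"roll": 0},
    {"jaw": 1,"tx": -0.055,"ty": -0.0025,"tz": 0.009,"roll": 0},
    {"jaw": 1,"tx": -0.055,"ty": -0.0025,"tz": 0.009,"roll": 0},
  ],
)

```text
time_s: 4.25
tcp_pos: [0.5076, 0.0214, 0.1913]
tool_rot: [3.141, -0.0, 1.691]
force: [-0.3, 0.6, -0.6]
gripper_width: 0.0856
```

```bash
cat >>h.py <<'E'
from scipy.optimize import fsolve
def ik(bar,g=(1.0,0)):
    f=lambda v:(latch(v[0],v[1])["bar"]-[bar[0],0,bar[1]])[[0,2]]*1e2
    v,_,ok,_=fsolve(f,g,full_output=True);return v,ok,latch(*v)
E
python3 - <<'E'
from h import *;from bench import observe,viewer
s=observe();print(w2b(s["tcp_pos"]),s["tool_rot"],s["force"])
c=wristcam(viewer.camera("wrist"),s);pickle.dump((s,c),open("c3.pkl","wb"))
cv2.imwrite("pics/w3.png",cv2.resize(c["color"][150:384,150:362],None,fx=2.5,fy=2.5,interpolation=cv2.INTER_CUBIC)[:,:,::-1])
for n,X in latch(1.38,.56).items():print(n,((proj(c,box2w(X,Q))[0]-[150,150])*2.5).round())
g=(1.38,.56)
for b in [(.0435,.177),(.055,.16),(.065,.145),(.072,.13),(.073,.118),(.073,.108),(.072,.098),(.0715,.088),(.068,.087),(.0625,.087),(.0605,.087)]:
    g,ok,L=ik(b,g);print(b,ok,g.round(3),"tab",L["tab"].round(4)[[0,2]])
E
```

```text
[[0.04646585 0.00176977 0.19133535]] [ 3.14145273e+00 -4.21757655e-05  1.69071208e+00] [-0.32573342  0.61390157 -0.61447881]
hinge [271. 343.]
tip [273. 474.]
pivot [272. 398.]
bar [277. 231.]
tab [280. 284.]
(0.0435, 0.177) 1 [1.377 0.561] tab [0.0462 0.2047]
(0.055, 0.16) 1 [1.247 0.376] tab [0.0627 0.1867]
(0.065, 0.145) 1 [0.989 0.221] tab [0.0768 0.1702]
(0.072, 0.13) 1 [0.753 0.083] tab [0.0871 0.1533]
(0.073, 0.118) 1 [ 0.72  -0.025] tab [0.0905 0.1396]
(0.073, 0.108) 1 [ 0.685 -0.115] tab [0.0924 0.1279]
(0.072, 0.098) 1 [ 0.655 -0.206] tab [0.0931 0.1161]
(0.0715, 0.088) 1 [ 0.555 -0.295] tab [0.0942 0.1041]
(0.068, 0.087) 1 [ 0.707 -0.312] tab [0.0909 0.1027]
(0.0625, 0.087) 1 [ 0.981 -0.313] tab [0.0855 0.1027]
(0.0605, 0.087) 1 [ 1.088 -0.31 ] tab [0.0834 0.1028]
```

View pics/w3.png

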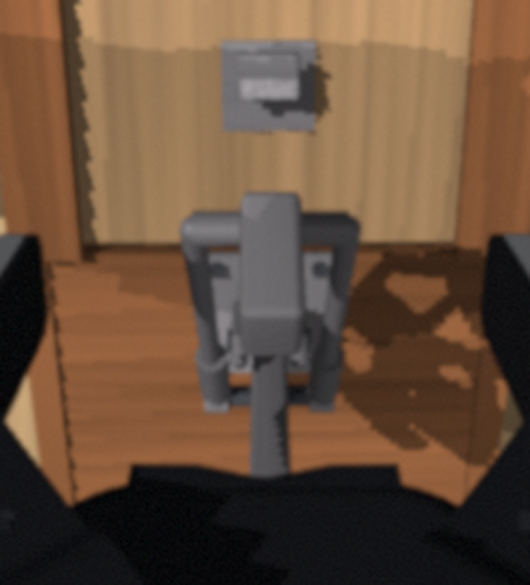

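Bar (row 228) and tab (column 271) sit within a millimetre or two of the prediction. The tab is about 1.3 mm off the jaw centre, so I shift over and close.

Request:
step_arm(
  series=[
    {"jaw": 0.3,"tx": 0,"ty": 0.0013,"tz": 0,"roll": 0.2},
    {"jaw": -0.3,"tx": 0,"ty": 0.0013,"tz": 0,"roll": 0.2},
    {"jaw": -0.6,"tx": 0,"ty": 0.0013,"tz": 0,"roll": 0.2},
    {"jaw": -0.75,"tx": 0,"ty": 0.0013,"tz": 0,"roll": 0.2},
    {"jaw": -1,"tx": 0,"ty": 0.0013,"tz": 0,"roll": 0.2},
    {"jaw": -1,"tx": 0,"ty": 0.0013,"tz": 0,"roll": 0.2},
    {"jaw": -1,"tx": 0,"ty": 0.0013,"tz": 0,"roll": 0.2},
    {"jaw": -1,"tx": 0,"ty": 0.0013,"tz": 0,"roll": 0.2},
    {"jaw": -1,"tx": 0,"ty": 0.0013,"tz": 0,"roll": 0.2},
    {"jaw": -1,"tx": 0,"ty": 0.0013,"tz": 0,"roll": 0.2},
  ],
  grip_force=20,
)

```text
time_s: 5.3
tcp_pos: [0.5091, 0.0211, 0.1914]
tool_rot: [3.141, 0.0, 1.687]
force: [1.9, -0.3, -0.6]
gripper_width: 0.0115
```

Request:
step_arm(
  series=[
    {"jaw": -1,"tx": 0.006,"ty": 0,"tz": 0.006,"roll": 0},
    {"jaw": -1,"tx": 0.0115,"ty": 0,"tz": 0.012,"roll": 0},
    {"jaw": -1,"tx": 0.0165,"ty": 0,"tz": 0.018,"roll": 0},
    {"jaw": -1,"tx": 0.0215,"ty": 0,"tz": 0.0235,"roll": 0},
    {"jaw": -1,"tx": 0.026,"ty": 0,"tz": 0.029,"roll": 0},
    {"jaw": -1,"tx": 0.0306,"ty": 0,"tz": 0.0345,"roll": 0},
    {"jaw": -1,"tx": 0.0345,"ty": 0,"tz": 0.04,"roll": 0},
    {"jaw": -1,"tx": 0.038,"ty": 0,"tz": 0.046,"roll": 0},
    {"jaw": -1,"tx": 0.041,"ty": 0,"tz": 0.0514,"roll": 0},
    {"jaw": -1,"tx": 0.041,"ty": 0,"tz": 0.0514,"roll": 0},
  ],
)

```text
time_s: 6.3
tcp_pos: [0.5037, 0.0615, 0.1389]
tool_rot: [-3.14, 0.0, 1.687]
force: [2.2, -3.8, -1.5]
gripper_width: 0.0114
```

```bash
python3 - <<'E'
from h import *;from bench import observe,viewer
s=observe();print(w2b(s["tcp_pos"]),s["tool_rot"],s["force"],s["gripper_width"])
c=wristcam(viewer.camera("wrist"),s);sc=viewer.camera("scene");tp=viewer.camera("top");pickle.dump((s,c,sc,tp),open("c4.pkl","wb"))
A=cv2.resize(c["color"][100:384,150:350],None,fx=2,fy=2,interpolation=cv2.INTER_CUBIC)
B=cv2.resize(sc["color"][140:230,200:290],(400,400),interpolation=cv2.INTER_CUBIC)
o=np.zeros((568,800,3),np.uint8);o[:,:400]=A;o[:400,400:]=B;cv2.imwrite("pics/w4.png",o[:,:,::-1])
g=ik((.072,.13),(.75,.08))[2]
for n,X in g.items():print(n,((proj(c,box2w(X,Q))[0]-[150,100])*2).round(),((proj(sc,box2w(X,Q))[0]-[200,140])*400/90+[400,0]).round())
E
```

```text
[[0.08681347 0.00097927 0.13888514]] [-3.14045101e+00  3.79840503e-04  1.68690054e+00] [ 2.23095702 -3.78874866 -1.5460808 ] 0.011403219474352157
hinge [217. 541.] [492. 194.]
tip [219. 598.] [536. 136.]
pivot [217. 582.] [494. 174.]
bar [219. 331.] [643. 142.]
tab [221. 328.] [664. 115.]
```

View pics/w4.png

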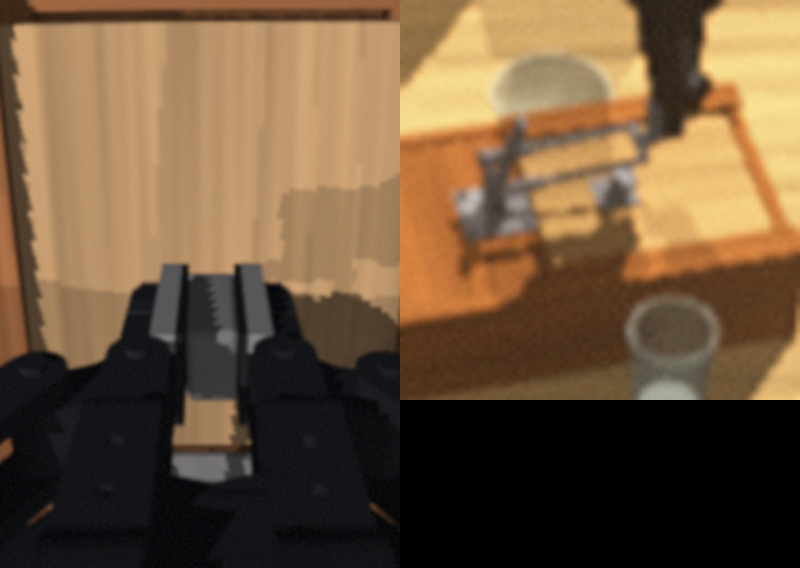

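```bash
python3 - <<'E'
from h import *
s,c,sc,tp=pickle.load(open("c4.pkl","rb"))
f=lambda X:((proj(sc,box2w(X,Q))[0]-[200,140])*400/90+[400,0]).round().tolist()
for l in(.75,.9,1.05,1.2):
  a=l+.227;print(l,"end",f([-.04+.071*np.cos(a),0,.101+.071*np.sin(a)]),end=" ")
  for sl in(-.1,0.,.1):
    L=latch(l,sl);b=L["bar"];print(sl,"barL/R",f(b+[0,.018,0]),f(b-[0,.018,0]),"tab",L["tab"][[0,2]].round(3),end=" ")
  print("piv",f(L["pivot"]+[0,.018,0]),f(L["pivot"]-[0,.018,0]))
print("keeper",f([.0625,0,.1]),"hinge",f([-.04,0,.101]))
B=cv2.resize(sc["color"][150:195,205:275],(800,514),interpolation=cv2.INTER_CUBIC);cv2.imwrite("pics/s4.png",B[:,:,::-1])
E
```

```text
0.75 end [545.0, 126.0] -0.1 barL/R [636.0, 146.0] [648.0, 179.0] tab [0.091 0.13 ] 0.0 barL/R [637.0, 135.0] [649.0, 168.0] tab [0.089 0.143] 0.1 barL/R [637.0, 124.0] [649.0, 157.0] tab [0.087 0.155] piv [490.0, 157.0] [499.0, 191.0]
0.9 end [532.0, 122.0] -0.1 barL/R [632.0, 147.0] [644.0, 180.0] tab [0.088 0.13 ] 0.0 barL/R [633.0, 136.0] [645.0, 168.0] tab [0.086 0.143] 0.1 barL/R [633.0, 125.0] [645.0, 157.0] tab [0.084 0.156] piv [485.0, 157.0] [495.0, 191.0]
1.05 end [519.0, 120.0] -0.1 barL/R [628.0, 148.0] [640.0, 181.0] tab [0.085 0.13 ] 0.0 barL/R [629.0, 136.0] [641.0, 169.0] tab [0.083 0.143] 0.1 barL/R [629.0, 125.0] [641.0, 158.0] tab [0.081 0.155] piv [481.0, 158.0] [491.0, 192.0]
1.2 end [504.0, 120.0] -0.1 barL/R [624.0, 149.0] [636.0, 182.0] tab [0.082 0.129] 0.0 barL/R [625.0, 138.0] [637.0, 171.0] tab [0.081 0.142] 0.1 barL/R [625.0, 127.0] [637.0, 160.0] tab [0.078 0.155] piv [478.0, 160.0] [487.0, 193.0]
keeper [629.0, 174.0] hinge [492.0, 194.0]
```

View pics/s4.png

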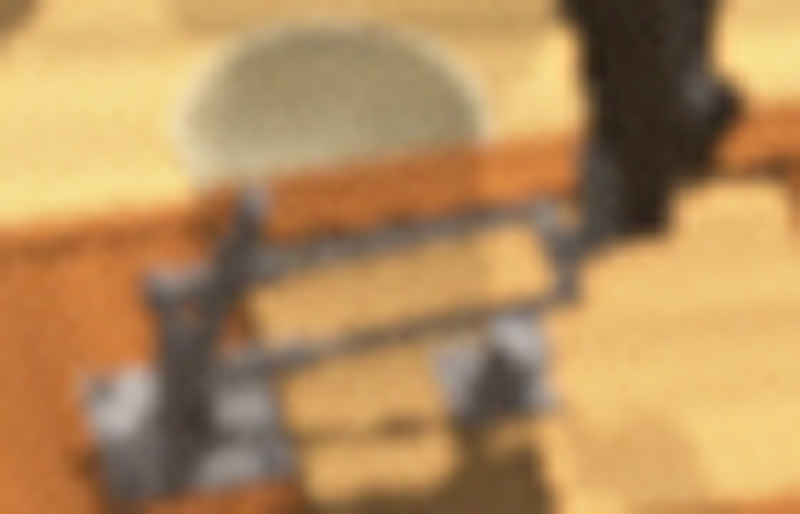

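Lever is at about 0.95–1.05 and slope at 0.09. Bar ends are at (545,212) and (570,290) in the crop. The tab crept about 3 mm in the grip, so I add that in x and stay above the nose.

Request:
step_arm(
  series=[
    {"jaw": -1,"tx": 0.003,"ty": 0,"tz": 0.002,"roll": 0},
    {"jaw": -1,"tx": 0.006,"ty": 0,"tz": 0.006,"roll": 0},
    {"jaw": -1,"tx": 0.008,"ty": 0,"tz": 0.011,"roll": 0},
    {"jaw": -1,"tx": 0.01,"ty": 0,"tz": 0.016,"roll": 0},
    {"jaw": -1,"tx": 0.01,"ty": 0,"tz": 0.021,"roll": 0},
    {"jaw": -1,"tx": 0.01,"ty": 0,"tz": 0.025,"roll": 0},
    {"jaw": -1,"tx": 0.01,"ty": 0,"tz": 0.025,"roll": 0},
    {"jaw": -1,"tx": 0.01,"ty": 0,"tz": 0.025,"roll": 0},
    {"jaw": -1,"tx": 0.01,"ty": 0,"tz": 0.025,"roll": 0},
    {"jaw": -1,"tx": 0.01,"ty": 0,"tz": 0.025,"roll": 0},
  ],
)

```text
time_s: 7.45
tcp_pos: [0.5028, 0.0721, 0.1149]
tool_rot: [-3.141, -0.0, 1.687]
force: [0.8, -2.8, -0.1]
gripper_width: 0.0117
```

```bash
python3 - <<'E'
from h import *;from bench import observe,viewer
s=observe();print(w2b(s["tcp_pos"]),s["force"],s["gripper_width"])
sc=viewer.camera("scene");tp=viewer.camera("top");pickle.dump((s,sc,tp),open("c5.pkl","wb"))
B=cv2.resize(sc["color"][150:195,205:275],(800,514),interpolation=cv2.INTER_CUBIC);cv2.imwrite("pics/s5.png",B[:,:,::-1])
f=lambda X:((proj(sc,box2w(X,Q))[0]-[205,150])*800/70).round().tolist()
for l in(.55,.7,.85,1.0):
  a=l+.227;print(l,"end",f([-.04+.071*np.cos(a),0,.101+.071*np.sin(a)]),end=" ")
  for sl in(-.2,-.1,0):
    L=latch(l,sl);b=L["bar"];print(sl,"barL/R",f(b+[0,.018,0]),f(b-[0,.018,0]),b[[0,2]].round(4),end=" ")
  print()
E
```

```text
[[0.09741022 0.00064589 0.11493559]] [ 0.77929676 -2.77616208 -0.1424742 ] 0.01165639693910948
0.55 end [355.0, 228.0] -0.2 barL/R [555.0, 291.0] [586.0, 375.0] [0.0742 0.0981] -0.1 barL/R [562.0, 262.0] [593.0, 347.0] [0.0758 0.109 ] 0 barL/R [565.0, 234.0] [596.0, 318.0] [0.0763 0.12  ] 
0.7 end [326.0, 213.0] -0.2 barL/R [545.0, 290.0] [576.0, 375.0] [0.0712 0.0988] -0.1 barL/R [552.0, 262.0] [583.0, 346.0] [0.0729 0.1097] 0 barL/R [555.0, 233.0] [587.0, 318.0] [0.0734 0.1207] 
0.85 end [294.0, 202.0] -0.2 barL/R [535.0, 291.0] [566.0, 376.0] [0.0683 0.0991] -0.1 barL/R [542.0, 263.0] [573.0, 347.0] [0.0699 0.11  ] 0 barL/R [545.0, 234.0] [576.0, 318.0] [0.0705 0.121 ] 
1.0 end [260.0, 196.0] -0.2 barL/R [525.0, 293.0] [556.0, 378.0] [0.0653 0.099 ] -0.1 barL/R [532.0, 264.0] [563.0, 349.0] [0.0669 0.1099] 0 barL/R [535.0, 236.0] [566.0, 320.0] [0.0675 0.1208]
```

View pics/s5.png

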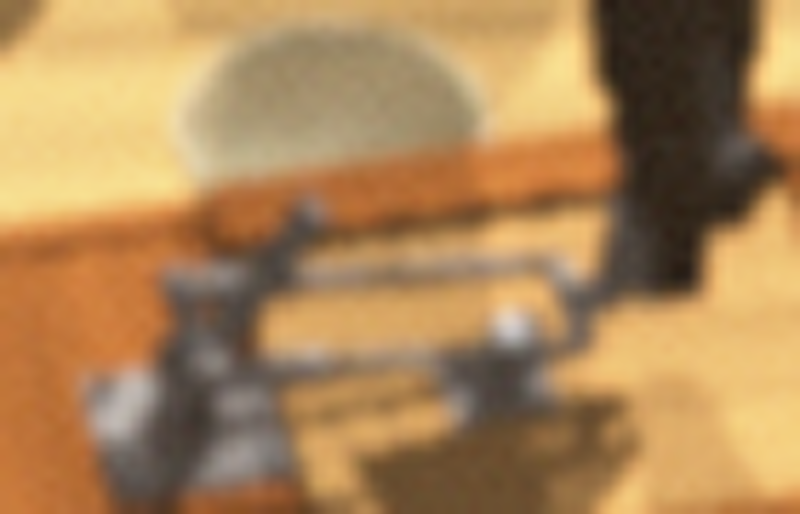

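Request:
step_arm(
  series=[
    {"jaw": -1,"tx": 0.003,"ty": 0,"tz": 0.0,"roll": 0},
    {"jaw": -1,"tx": 0.005,"ty": 0,"tz": 0.003,"roll": 0},
    {"jaw": -1,"tx": 0.006,"ty": 0,"tz": 0.006,"roll": 0},
    {"jaw": -1,"tx": 0.007,"ty": 0,"tz": 0.009,"roll": 0},
    {"jaw": -1,"tx": 0.008,"ty": 0,"tz": 0.012,"roll": 0},
    {"jaw": -1,"tx": 0.008,"ty": 0,"tz": 0.015,"roll": 0},
    {"jaw": -1,"tx": 0.0085,"ty": 0,"tz": 0.018,"roll": 0},
    {"jaw": -1,"tx": 0.009,"ty": 0,"tz": 0.021,"roll": 0},
    {"jaw": -1,"tx": 0.009,"ty": 0,"tz": 0.0235,"roll": 0},
    {"jaw": -1,"tx": 0.009,"ty": 0,"tz": 0.0235,"roll": 0},
  ],
)

```text
time_s: 8.55
tcp_pos: [0.502, 0.0794, 0.0913]
tool_rot: [-3.141, 0.002, 1.686]
force: [1.9, -4.7, 0.6]
gripper_width: 0.0114
```

```bash
python3 - <<'E'
from h import *;from bench import observe,viewer
s=observe();print(w2b(s["tcp_pos"]),s["force"],s["gripper_width"])
sc=viewer.camera("scene");tp=viewer.camera("top");pickle.dump((s,sc,tp),open("c6.pkl","wb"))
B=cv2.resize(sc["color"][150:195,205:275],(800,514),interpolation=cv2.INTER_CUBIC);cv2.imwrite("pics/s6.png",B[:,:,::-1])
f=lambda X:((proj(sc,box2w(X,Q))[0]-[205,150])*800/70).round().tolist()
for l in(.4,.55,.7,.85,1.0):
  a=l+.227;print(l,"end",f([-.04+.071*np.cos(a),0,.101+.071*np.sin(a)]),end=" ")
  for sl in(-.3,-.2):
    L=latch(l,sl);b=L["bar"];print(sl,"barL/R",f(b+[0,.018,0]),f(b-[0,.018,0]),b[[0,2]].round(4),end=" ")
  print()
E
```

```text
[[0.10480074 0.00062257 0.09128737]] [ 1.86606306 -4.66682749  0.60904057] 0.011364012571982994
0.4 end [378.0, 246.0] -0.3 barL/R [554.0, 321.0] [585.0, 405.0] [0.0742 0.0863] -0.2 barL/R [564.0, 292.0] [595.0, 377.0] [0.0769 0.097 ] 
0.55 end [355.0, 228.0] -0.3 barL/R [545.0, 319.0] [576.0, 404.0] [0.0714 0.0875] -0.2 barL/R [555.0, 291.0] [586.0, 375.0] [0.0742 0.0981] 
0.7 end [326.0, 213.0] -0.3 barL/R [535.0, 319.0] [566.0, 403.0] [0.0685 0.0882] -0.2 barL/R [545.0, 290.0] [576.0, 375.0] [0.0712 0.0988] 
0.85 end [294.0, 202.0] -0.3 barL/R [525.0, 320.0] [556.0, 404.0] [0.0655 0.0885] -0.2 barL/R [535.0, 291.0] [566.0, 376.0] [0.0683 0.0991] 
1.0 end [260.0, 196.0] -0.3 barL/R [515.0, 321.0] [545.0, 406.0] [0.0625 0.0883] -0.2 barL/R [525.0, 293.0] [556.0, 378.0] [0.0653 0.099 ]
```

View pics/s6.png

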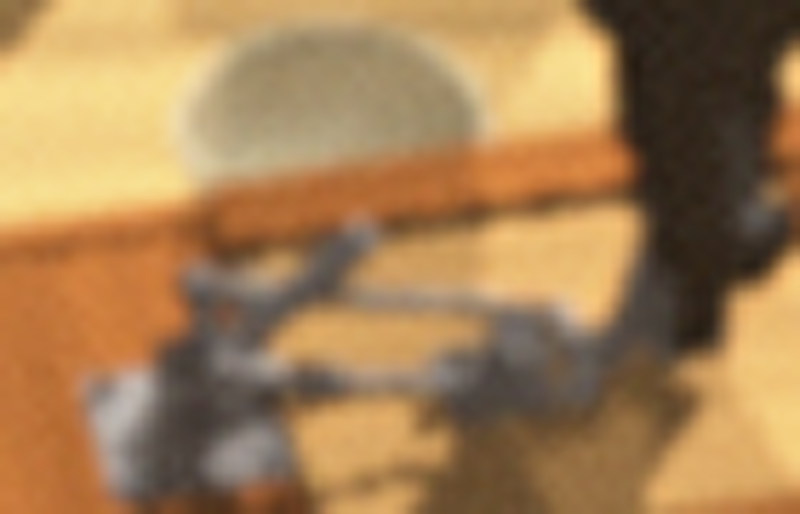

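Request:
step_arm(
  series=[
    {"jaw": -1,"tx": 0.0,"ty": 0,"tz": 0.002,"roll": 0},
    {"jaw": -1,"tx": 0.0,"ty": 0,"tz": 0.004,"roll": 0},
    {"jaw": -1,"tx": 0,"ty": 0,"tz": 0.0045,"roll": 0},
    {"jaw": -1,"tx": -0.002,"ty": 0,"tz": 0.0045,"roll": 0},
    {"jaw": -1,"tx": -0.004,"ty": 0,"tz": 0.0045,"roll": 0},
    {"jaw": -1,"tx": -0.006,"ty": 0,"tz": 0.0045,"roll": 0},
    {"jaw": -1,"tx": -0.008,"ty": 0,"tz": 0.0045,"roll": 0},
    {"jaw": -1,"tx": -0.01,"ty": 0,"tz": 0.0045,"roll": 0},
    {"jaw": -1,"tx": -0.012,"ty": 0,"tz": 0.0045,"roll": 0},
    {"jaw": -1,"tx": -0.012,"ty": 0,"tz": 0.0045,"roll": 0},
  ],
)

```text
time_s: 9.65
tcp_pos: [0.5028, 0.0762, 0.0874]
tool_rot: [3.14, -0.009, 1.691]
force: [-1.0, 9.0, 3.7]
gripper_width: 0.0116
```

```bash
cat >chk.py <<'E'
import sys
from h import *;from bench import observe,viewer
n=sys.argv[1]
s=observe();print(w2b(s["tcp_pos"]),s["force"],s["gripper_width"],s["time_s"])
sc=viewer.camera("scene");w=wristcam(viewer.camera("wrist"),s);pickle.dump((s,sc,w),open(f"c{n}.pkl","wb"))
B=cv2.resize(sc["color"][150:195,205:275],(800,514),interpolation=cv2.INTER_CUBIC);cv2.imwrite(f"pics/s{n}.png",B[:,:,::-1])
f=lambda X:((proj(sc,box2w(X,Q))[0]-[205,150])*800/70).round().tolist()
for l in map(float,sys.argv[2].split(",")):
  a=l+.227;print(l,"end",f([-.04+.071*np.cos(a),0,.101+.071*np.sin(a)]),end=" ")
  for sl in map(float,sys.argv[3].split(",")):
    L=latch(l,sl);b=L["bar"];print(sl,"barL/R",f(b+[0,.018,0]),f(b-[0,.018,0]),b[[0,2]].round(4),end=" ")
  print()
E
python3 chk.py 7 .7,.85,1,1.15 " -.35,-.3,-.2"
```

```text
[[0.10151898 0.00014759 0.08736586]] [-0.99197232  9.00619553  3.6728072 ] 0.011606290985087657 9.65
0.7 end [326.0, 213.0] -0.35 barL/R [529.0, 333.0] [559.0, 417.0] [0.0668 0.083 ] -0.3 barL/R [535.0, 319.0] [566.0, 403.0] [0.0685 0.0882] -0.2 barL/R [545.0, 290.0] [576.0, 375.0] [0.0712 0.0988] 
0.85 end [294.0, 202.0] -0.35 barL/R [519.0, 334.0] [549.0, 418.0] [0.0638 0.0833] -0.3 barL/R [525.0, 320.0] [556.0, 404.0] [0.0655 0.0885] -0.2 barL/R [535.0, 291.0] [566.0, 376.0] [0.0683 0.0991] 
1.0 end [260.0, 196.0] -0.35 barL/R [509.0, 335.0] [539.0, 420.0] [0.0608 0.0831] -0.3 barL/R [515.0, 321.0] [545.0, 406.0] [0.0625 0.0883] -0.2 barL/R [525.0, 293.0] [556.0, 378.0] [0.0653 0.099 ] 
1.15 end [223.0, 193.0] -0.35 barL/R [499.0, 338.0] [529.0, 423.0] [0.0579 0.0825] -0.3 barL/R [505.0, 324.0] [535.0, 409.0] [0.0596 0.0877] -0.2 barL/R [515.0, 296.0] [546.0, 381.0] [0.0623 0.0984]
```

View pics/s7.png

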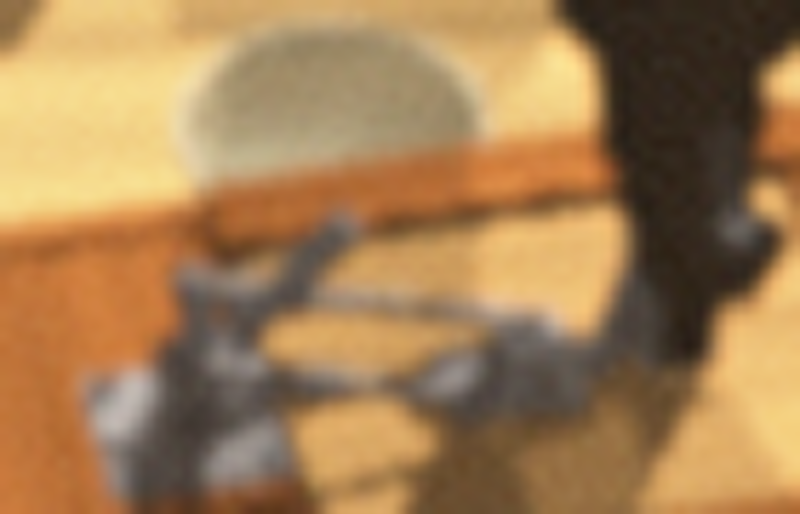

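The arm meets about 9 N: the lever is at ~0.62 and the bar seems to have met something near x ≈ 70 mm. I'll measure the rod line numerically.

```bash
cat >rod.py <<'E'
import sys
from h import *
def rod(pk,levs):
    D=pickle.load(open(pk,"rb"));sc=D[1];im=sc["color"].astype(float)
    sat=im[...,0]-im[...,2]   # wood: red>>blue ; steel: ~0
    W=lambda X:proj(sc,box2w(X,Q))
    pts=[]
    for t in np.linspace(.35,.9,12):
        L=latch(levs[0],-.25);X=L["pivot"]+t*(L["bar"]-L["pivot"])+[0,.018,0]
        u=W(X)[0];rows=np.arange(u[1]-6,u[1]+6,.25)
        v=cv2.remap(sat.astype(np.float32),np.full((len(rows),1),u[0],np.float32),rows.astype(np.float32)[:,None],cv2.INTER_LINEAR).ravel()
        w=np.clip(np.median(v)-v,0,None);i=v.argmin();m=abs(rows-rows[i])<2
        pts.append((u[0],(rows[m]*w[m]).sum()/max(w[m].sum(),1e-9),v.min(),np.median(v)))
    pts=np.array(pts)
    from scipy.optimize import least_squares
    for l in levs:
        def res(p):
            L=latch(l,p[0]);ts=np.linspace(0,1.05,50)[:,None];U=W(L["pivot"]+ts*(L["bar"]-L["pivot"])+[0,.018,0])
            return np.interp(pts[:,0],U[:,0],U[:,1])-pts[:,1]
        r=least_squares(res,[-.25],loss="soft_l1",f_scale=.3);L=latch(l,r.x[0]);print(l,"slope",r.x.round(3),"bar",L["bar"][[0,2]].round(4),"res",np.round(r.fun,1))
if __name__=="__main__": rod(sys.argv[1],[float(x) for x in sys.argv[2].split(",")])
E
sed -i 's/sc=D\[1\]/sc=[d for d in D if "R" in d and abs(d["k1"]+.172)<.01][0]/' rod.py
echo c5;python3 rod.py c5.pkl .7,.8;echo c6; python3 rod.py c6.pkl .45,.55;echo c7; python3 rod.py c7.pkl .55,.62,.7
```

```text
c5
0.7 slope [-0.48] bar [0.061  0.0699] res [ 7.7 -2.7  5.1  5.5 -1.4 -1.  -0.6 -0.4 -0.2  0.1  0.5  3. ]
0.8 slope [-0.473] bar [0.0594 0.0708] res [ 7.8 -2.6  5.2  5.6 -1.4 -1.  -0.6 -0.4 -0.2  0.1  0.4  2.9]
c6
0.45 slope [-0.358] bar [0.0712 0.0807] res [ 4.   5.8  6.4  1.8  2.   2.2 -3.2 -3.  -2.8 -2.7 -0.2  0.2]
0.55 slope [-0.358] bar [0.0694 0.0814] res [ 4.   5.7  6.4  1.8  2.   2.2 -3.2 -3.  -2.8 -2.7 -0.2  0.2]
c7
0.55 slope [-0.41] bar [0.0672 0.0761] res [ 6.   6.9  2.1  2.3  2.4  2.4 -2.4 -2.  -1.8 -1.4 -0.7  0.6]
0.62 slope [-0.407] bar [0.066  0.0768] res [ 6.   6.9  2.1  2.3  2.4  2.4 -2.4 -2.1 -1.8 -1.5 -0.7  0.5]
0.7 slope [-0.402] bar [0.0647 0.0776] res [ 6.   6.9  2.1  2.3  2.4  2.4 -2.4 -2.1 -1.8 -1.5 -0.8  0.5]
```

```bash
python3 - <<'E'
from h import *
xs=np.arange(.138,.170,.001)
for pk in("c1","c2","c3","c4","c7"):
    D=pickle.load(open(pk+".pkl","rb"));c=[d for d in D if "hand_eye" in d][0]
    im=c["color"].astype(np.float32).sum(2)
    for y in(.04,-.04):
        P=proj(c,box2w([[x,y,.083] for x in xs],Q)).astype(np.float32)
        v=cv2.remap(im,P[:,0][None],P[:,1][None],cv2.INTER_LINEAR).ravel()
        print(pk,y,(v/3).astype(int).tolist())
E
```

```text
c1 0.04 [134, 134, 134, 133, 133, 134, 134, 133, 134, 135, 134, 134, 134, 134, 134, 127, 101, 64, 56, 81, 99, 103, 103, 103, 103, 103, 102, 103, 104, 107, 124, 145]
c1 -0.04 [152, 152, 153, 152, 151, 153, 152, 151, 153, 152, 153, 153, 153, 153, 153, 150, 135, 101, 66, 64, 85, 97, 99, 99, 99, 99, 99, 98, 99, 98, 105, 126]
c2 0.04 [127, 128, 128, 128, 127, 128, 128, 127, 127, 128, 127, 127, 128, 127, 128, 126, 121, 94, 55, 39, 47, 72, 93, 98, 98, 98, 99, 99, 99, 99, 98, 98]
c2 -0.04 [145, 146, 146, 145, 145, 147, 146, 146, 145, 145, 147, 147, 146, 146, 146, 146, 144, 124, 80, 46, 38, 51, 75, 92, 95, 94, 94, 94, 95, 94, 94, 95]
c3 0.04 [136, 136, 136, 136, 135, 135, 135, 136, 136, 136, 135, 136, 135, 136, 135, 132, 106, 57, 38, 67, 98, 104, 103, 104, 103, 105, 104, 103, 104, 104, 114, 143]
c3 -0.04 [154, 154, 154, 154, 154, 154, 154, 154, 154, 154, 154, 155, 154, 154, 153, 154, 148, 106, 48, 42, 77, 99, 101, 101, 100, 100, 101, 100, 100, 99, 100, 116]
c4 0.04 [140, 139, 140, 140, 140, 140, 140, 139, 139, 139, 138, 139, 139, 140, 140, 139, 127, 85, 47, 45, 57, 93, 107, 108, 108, 109, 108, 108, 109, 109, 108, 110]
c4 -0.04 [159, 159, 159, 158, 159, 160, 159, 159, 159, 159, 160, 160, 160, 160, 159, 160, 157, 129, 69, 52, 59, 79, 101, 105, 104, 105, 104, 104, 104, 103, 104, 104]
c7 0.04 [141, 141, 141, 142, 141, 141, 141, 140, 141, 141, 141, 142, 141, 141, 142, 141, 138, 98, 50, 39, 38, 57, 103, 110, 109, 109, 108, 110, 109, 110, 109, 109]
c7 -0.04 [161, 161, 161, 161, 160, 161, 161, 161, 161, 161, 162, 161, 161, 161, 163, 162, 162, 143, 86, 43, 38, 41, 74, 103, 105, 105, 105, 106, 105, 105, 104, 105]
```

The lid hasn't moved: its far edge is still at x ≈ 155.5 mm, so it is about 5.5 mm open. Hinge plus pivot friction accounts for ~6.5 N, and the arm is soft (1–2 N/mm), so the bar is probably not blocked. I keep drawing back in small steps.

Request:
step_arm(
  series=[
    {"jaw": -1,"tx": -0.001,"ty": 0,"tz": 0,"roll": 0},
    {"jaw": -1,"tx": -0.002,"ty": 0,"tz": 0,"roll": 0},
    {"jaw": -1,"tx": -0.003,"ty": 0,"tz": 0,"roll": 0},
    {"jaw": -1,"tx": -0.004,"ty": 0,"tz": 0,"roll": 0},
    {"jaw": -1,"tx": -0.005,"ty": 0,"tz": 0,"roll": 0},
    {"jaw": -1,"tx": -0.006,"ty": 0,"tz": 0,"roll": 0},
    {"jaw": -1,"tx": -0.007,"ty": 0,"tz": 0,"roll": 0},
    {"jaw": -1,"tx": -0.007,"ty": 0,"tz": 0,"roll": 0},
    {"jaw": -1,"tx": -0.007,"ty": 0,"tz": 0,"roll": 0},
    {"jaw": -1,"tx": -0.007,"ty": 0,"tz": 0,"roll": 0},
  ],
)

```text
time_s: 10.75
tcp_pos: [0.5037, 0.0685, 0.0873]
tool_rot: [3.14, -0.008, 1.691]
force: [-2.3, 7.1, 4.0]
gripper_width: 0.0114
```

```bash
cat >lid.py <<'E'
from h import *
def lid(c):
    xs=np.arange(.138,.168,.0005);im=c["color"].astype(np.float32).sum(2);o=[]
    for y in(.045,.035,-.035,-.045):
        P=proj(c,box2w([[x,y,.083] for x in xs],Q)).astype(np.float32)
        v=cv2.remap(im,P[:,0][None],P[:,1][None],cv2.INTER_LINEAR).ravel();o.append(xs[np.argmax(v<.75*v[:10].mean())])
    return np.round(o,4)
E
echo 'from lid import lid;print("lid edge",lid(w))' >>chk.py
python3 chk.py 8 1 " -.3"; python3 -c "
from lid import *
for n in(2,3,4,7):
    D=pickle.load(open(f'c{n}.pkl','rb'));print(n,lid([d for d in D if 'hand_eye' in d][0]))"
```

```text
[[0.09376703 0.00016425 0.08726613]] [-2.26467983  7.093212    3.95315372] 0.011369220443282292 10.75
1.0 end [260.0, 196.0] -0.3 barL/R [515.0, 321.0] [545.0, 406.0] [0.0625 0.0883] 
lid edge [0.155  0.155  0.1555 0.1555]
2 [0.155  0.1555 0.1555 0.1555]
3 [0.1545 0.1545 0.155  0.1555]
4 [0.155  0.155  0.1555 0.1555]
7 [0.155  0.155  0.1555 0.1555]
```

```bash
cat >lev.py <<'E'
import sys
from h import *
def score(sc,l):
    im=sc["color"].astype(np.float32);sat=im[...,0]-im[...,2];a=l+.227
    r=np.linspace(.04,.069,20)[:,None];u=np.array([np.cos(a),0,np.sin(a)]);n=np.array([-np.sin(a),0,np.cos(a)])
    def S(off):
        P=proj(sc,box2w(np.array([-.04,0,.101])+r*u+off*n,Q)).astype(np.float32);return cv2.remap(sat,P[:,0][None],P[:,1][None],cv2.INTER_LINEAR).mean()
    return (S(.012)+S(-.012))/2-S(0)
def best(sc,lo=.2,hi=2.7):
    g=np.arange(lo,hi,.02);v=np.array([score(sc,l) for l in g]);i=np.argsort(-v)[:4];return g[i].round(2),v[i].round(0)
if __name__=="__main__":
    for p in sys.argv[1:]:
        D=pickle.load(open(p,"rb"));sc=D["scene"] if isinstance(D,dict) else [d for d in D if "R" in d and abs(d["k1"]+.172)<.01][0]
        print(p,best(sc))
E
python3 lev.py c0.pkl c4.pkl c5.pkl c6.pkl c7.pkl c8.pkl
```

```text
c0.pkl (array([1.42, 1.44, 0.44, 0.42]), array([51., 50., 48., 48.], dtype=float32))
c4.pkl (array([1.04, 1.06, 1.02, 1.08]), array([58., 57., 55., 52.], dtype=float32))
c5.pkl (array([0.78, 0.8 , 0.76, 0.82]), array([53., 53., 50., 50.], dtype=float32))
c6.pkl (array([0.54, 0.52, 0.56, 0.5 ]), array([61., 61., 58., 57.], dtype=float32))
c7.pkl (array([0.62, 0.64, 0.6 , 0.66]), array([62., 61., 58., 56.], dtype=float32))
c8.pkl (array([0.98, 1.  , 0.96, 1.02]), array([72., 71., 68., 65.], dtype=float32))
```

The lever tracker gives 0.98 rad, so the bar is at about x = 62.5 mm. It passed under the nose with the lid unmoved. I release the tab and rise.

Request:
step_arm(
  series=[
    {"jaw": -0.5,"tx": 0,"ty": 0,"tz": -0.001,"roll": 0},
    {"jaw": 0.2,"tx": 0.002,"ty": 0,"tz": -0.003,"roll": 0},
    {"jaw": 0.6,"tx": 0.003,"ty": 0,"tz": -0.004,"roll": 0},
    {"jaw": 0.6,"tx": 0.003,"ty": 0,"tz": -0.004,"roll": 0},
    {"jaw": 0.6,"tx": 0.003,"ty": 0,"tz": -0.01,"roll": 0},
    {"jaw": 0.6,"tx": 0.003,"ty": 0,"tz": -0.025,"roll": 0},
    {"jaw": 0.6,"tx": 0.003,"ty": 0,"tz": -0.045,"roll": 0},
    {"jaw": 0.6,"tx": 0.003,"ty": 0,"tz": -0.07,"roll": 0},
    {"jaw": 0.6,"tx": 0.003,"ty": 0,"tz": -0.095,"roll": 0},
    {"jaw": 0.6,"tx": 0.003,"ty": 0,"tz": -0.11,"roll": 0},
  ],
)

```text
time_s: 11.85
tcp_pos: [0.5052, 0.0652, 0.2002]
tool_rot: [3.137, 0.0, 1.686]
force: [0.3, 0.6, 0.1]
gripper_width: 0.0682
```

```bash
echo 'from lev import best;print("lever",best(sc))' >>chk.py; python3 chk.py 9 .9,1,1.1 " -.35,-.3,-.2"; python3 - <<'E'
from h import *
s,sc,c=pickle.load(open("c9.pkl","rb"))
A=cv2.resize(c["color"][130:384,150:350],None,fx=2.2,fy=2.2,interpolation=cv2.INTER_CUBIC)[:560,:440]
B=cv2.resize(sc["color"][155:195,225:265],(360,360),interpolation=cv2.INTER_CUBIC)
o=np.zeros((560,800,3),np.uint8);o[:A.shape[0],:440]=A;o[:360,440:]=B;cv2.imwrite("pics/w9.png",o[:,:,::-1])
for l,sl in((1.0,-.3),(.9,-.35)):
  for n,X in latch(l,sl).items():print(l,sl,n,((proj(c,box2w(X,Q))[0]-[150,130])*2.2).round())
E
```

```text
[[ 0.09025015 -0.00097962  0.20019282]] [0.33499342 0.60346578 0.08365576] 0.06816384184539698 11.85
0.9 end [283.0, 200.0] -0.35 barL/R [515.0, 334.0] [546.0, 419.0] [0.0628 0.0833] -0.3 barL/R [522.0, 320.0] [552.0, 405.0] [0.0645 0.0885] -0.2 barL/R [532.0, 292.0] [563.0, 376.0] [0.0673 0.0991] 
1.0 end [260.0, 196.0] -0.35 barL/R [509.0, 335.0] [539.0, 420.0] [0.0608 0.0831] -0.3 barL/R [515.0, 321.0] [545.0, 406.0] [0.0625 0.0883] -0.2 barL/R [525.0, 293.0] [556.0, 378.0] [0.0653 0.099 ] 
1.1 end [235.0, 194.0] -0.35 barL/R [502.0, 337.0] [532.0, 422.0] [0.0588 0.0828] -0.3 barL/R [508.0, 323.0] [539.0, 408.0] [0.0606 0.088 ] -0.2 barL/R [519.0, 295.0] [549.0, 380.0] [0.0633 0.0986] 
lid edge [0.155  0.155  0.1555 0.1555]
lever (array([0.98, 1.  , 0.96, 1.02]), array([76., 76., 72., 70.], dtype=float32))
1.0 -0.3 hinge [232. 418.]
1.0 -0.3 tip [233. 482.]
1.0 -0.3 pivot [232. 456.]
1.0 -0.3 bar [232. 192.]
1.0 -0.3 tab [232. 153.]
0.9 -0.35 hinge [232. 418.]
0.9 -0.35 tip [233. 465.]
0.9 -0.35 pivot [232. 452.]
0.9 -0.35 bar [232. 187.]
0.9 -0.35 tab [232. 145.]
```

This is the last of the viewable pictures, and it is the one that matters: is the bar under the nose?

View pics/w9.png

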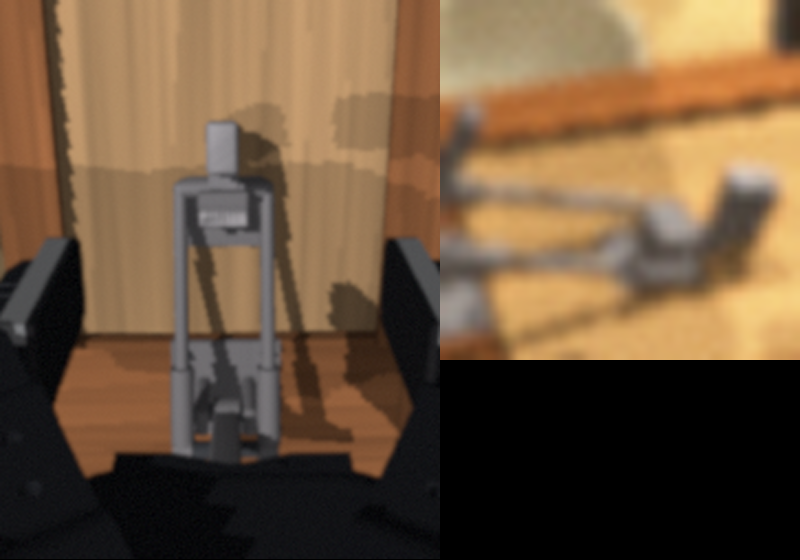

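```bash
python3 - <<'E'
from h import *
s,sc,c=pickle.load(open("c9.pkl","rb"))
f=lambda X:((proj(c,box2w(X,Q))[0]-[150,130])*2.2).round(1)
for x in(.0655,.0685,.0505,.0535):print(x,f([x,0,.1]))
for x in(.0625,.065,.0675):print("bar",x,f([x,.018,.087]),f([x,-.018,.087]),f([x,.018,.108]),f([x,-.018,.108]))
A=c["color"].astype(int).sum(2)/3
cx=lambda col:int(round(col/2.2+150))
for col in(177,205,222,240):print(col,[(int((r-130)*2.2),int(A[r,cx(col)])) for r in range(200,242)])
E
```

```text
0.0655 [231.8 196.8]
0.0685 [231.9 189.7]
0.0505 [231.8 231.6]
0.0535 [231.8 224.7]
bar 0.0625 [188.  191.3] [275.4 191.2] [184.8 212.2] [279.1 212.1]
bar 0.065 [187.9 185.7] [275.5 185.6] [184.7 206.2] [279.2 206. ]
bar 0.0675 [187.7 180. ] [275.6 179.9] [184.5 200.1] [279.4 200. ]
177 [(154, 136), (156, 136), (158, 136), (160, 136), (162, 135), (165, 128), (167, 118), (169, 114), (171, 114), (173, 114), (176, 113), (178, 110), (180, 105), (182, 109), (184, 117), (187, 126), (189, 125), (191, 123), (193, 122), (195, 122), (198, 122), (200, 122), (202, 122), (204, 123), (206, 122), (209, 122), (211, 121), (213, 121), (215, 122), (217, 122), (220, 123), (222, 123), (224, 121), (226, 122), (228, 120), (231, 123), (233, 121), (235, 122), (237, 120), (239, 120), (242, 120), (244, 120)]
205 [(154, 136), (156, 135), (158, 135), (160, 135), (162, 130), (165, 125), (167, 120), (169, 118), (171, 114), (173, 103), (176, 94), (178, 91), (180, 100), (182, 110), (184, 117), (187, 115), (189, 104), (191, 97), (193, 105), (195, 112), (198, 112), (200, 113), (202, 112), (204, 109), (206, 110), (209,
[... 486 characters left out ...]
, 110), (209, 114), (211, 122), (213, 130), (215, 133), (217, 135), (220, 138), (222, 137), (224, 120), (226, 93), (228, 88), (231, 103), (233, 108), (235, 111), (237, 112), (239, 112), (242, 109), (244, 107)]
240 [(154, 61), (156, 62), (158, 61), (160, 59), (162, 61), (165, 61), (167, 61), (169, 62), (171, 61), (173, 55), (176, 49), (178, 45), (180, 55), (182, 80), (184, 102), (187, 105), (189, 94), (191, 96), (193, 107), (195, 112), (198, 112), (200, 112), (202, 112), (204, 110), (206, 109), (209, 115), (211, 127), (213, 144), (215, 154), (217, 158), (220, 158), (222, 150), (224, 125), (226, 90), (228, 84), (231, 102), (233, 110), (235, 112), (237, 112), (239, 111), (242, 113), (244, 118)]
```

The bar's far edge (row 178) sits just beyond the nose's front edge (row 192), and the nose hides the bar in the middle. So the bar is under the nose, at about +0.5 mm from the seat. Now for the lever: fingers shut, approaching from its keeper side.

Request:
step_arm(
  series=[
    {"jaw": 0,"tx": -0.02,"ty": -0.002,"tz": -0.005,"roll": 0},
    {"jaw": -1,"tx": -0.04,"ty": -0.002,"tz": -0.005,"roll": 0},
    {"jaw": -1,"tx": -0.06,"ty": -0.002,"tz": -0.005,"roll": 0},
    {"jaw": -1,"tx": -0.075,"ty": -0.002,"tz": 0,"roll": 0},
    {"jaw": -1,"tx": -0.078,"ty": -0.002,"tz": 0.015,"roll": 0},
    {"jaw": -1,"tx": -0.078,"ty": -0.002,"tz": 0.03,"roll": 0},
    {"jaw": -1,"tx": -0.078,"ty": -0.002,"tz": 0.045,"roll": 0},
    {"jaw": -1,"tx": -0.078,"ty": -0.002,"tz": 0.05,"roll": 0},
    {"jaw": -1,"tx": -0.078,"ty": -0.002,"tz": 0.05,"roll": 0},
    {"jaw": -1,"tx": -0.078,"ty": -0.002,"tz": 0.05,"roll": 0},
  ],
)

```text
time_s: 12.95
tcp_pos: [0.511, -0.0121, 0.1469]
tool_rot: [3.141, -0.0, 1.688]
force: [0.8, -0.2, 0.3]
gripper_width: -0.0004
```

```bash
python3 chk.py 10 1 " -.3"
```

```text
[[0.01289069 0.00226009 0.14686603]] [ 0.79334828 -0.15649916  0.27501581] -0.00035227694239123764 12.95
1.0 end [260.0, 196.0] -0.3 barL/R [515.0, 321.0] [545.0, 406.0] [0.0625 0.0883] 
lid edge [0.1475 0.1475 0.1475 0.148 ]
lever (array([0.98, 1.  , 0.96, 1.02]), array([68., 67., 65., 62.], dtype=float32))
```

Request:
step_arm(
  series=[
    {"jaw": -1,"tx": -0.006,"ty": 0,"tz": 0,"roll": 0},
    {"jaw": -1,"tx": -0.012,"ty": 0,"tz": 0,"roll": 0},
    {"jaw": -1,"tx": -0.017,"ty": 0,"tz": 0,"roll": 0},
    {"jaw": -1,"tx": -0.022,"ty": 0,"tz": 0,"roll": 0},
    {"jaw": -1,"tx": -0.027,"ty": 0,"tz": 0,"roll": 0},
    {"jaw": -1,"tx": -0.032,"ty": 0,"tz": 0,"roll": 0},
    {"jaw": -1,"tx": -0.036,"ty": 0,"tz": 0,"roll": 0},
    {"jaw": -1,"tx": -0.04,"ty": 0,"tz": 0,"roll": 0},
    {"jaw": -1,"tx": -0.044,"ty": 0,"tz": 0,"roll": 0},
    {"jaw": -1,"tx": -0.044,"ty": 0,"tz": 0,"roll": 0},
  ],
)

```text
time_s: 14.05
tcp_pos: [0.5161, -0.056, 0.147]
tool_rot: [3.141, -0.001, 1.687]
force: [0.1, 4.6, 2.9]
gripper_width: -0.0002
```

```bash
python3 chk.py 11 1 " -.3"
```

```text
[[-0.03132401  0.00218729  0.14700783]] [0.14237764 4.6411063  2.85541141] -0.00018789975359778912 14.05
1.0 end [260.0, 196.0] -0.3 barL/R [515.0, 321.0] [545.0, 406.0] [0.0625 0.0883] 
lid edge [0.138 0.138 0.138 0.138]
lever (array([1.4 , 1.38, 1.42, 1.36]), array([49., 48., 47., 45.], dtype=float32))
```

Request:
step_arm(
  series=[
    {"jaw": -1,"tx": -0.004,"ty": 0.001,"tz": 0,"roll": 0},
    {"jaw": -1,"tx": -0.008,"ty": 0.001,"tz": 0,"roll": 0},
    {"jaw": -1,"tx": -0.012,"ty": 0.001,"tz": 0,"roll": 0},
    {"jaw": -1,"tx": -0.016,"ty": 0.001,"tz": 0,"roll": 0},
    {"jaw": -1,"tx": -0.02,"ty": 0.001,"tz": 0,"roll": 0},
    {"jaw": -1,"tx": -0.024,"ty": 0.001,"tz": 0,"roll": 0},
    {"jaw": -1,"tx": -0.027,"ty": 0.001,"tz": 0,"roll": 0},
    {"jaw": -1,"tx": -0.03,"ty": 0.001,"tz": 0,"roll": 0},
    {"jaw": -1,"tx": -0.03,"ty": 0.001,"tz": 0,"roll": 0},
    {"jaw": -1,"tx": -0.03,"ty": 0.001,"tz": 0,"roll": 0},
  ],
)

```text
time_s: 15.15
tcp_pos: [0.518, -0.0834, 0.1452]
tool_rot: [-3.137, -0.004, 1.688]
force: [-1.3, 6.3, -0.5]
gripper_width: 0.0001
```

```bash
python3 chk.py 12 1 " -.3"
```

```text
[[-0.05880764  0.00349016  0.14515681]] [-1.27010961  6.29780128 -0.54535789] 9.394070604239845e-05 15.15
1.0 end [260.0, 196.0] -0.3 barL/R [515.0, 321.0] [545.0, 406.0] [0.0625 0.0883] 
lid edge [0.138 0.138 0.138 0.138]
lever (array([1.92, 1.94, 1.9 , 1.96]), array([58., 57., 55., 51.], dtype=float32))
```

Request:
step_arm(
  series=[
    {"jaw": -1,"tx": -0.003,"ty": 0.001,"tz": 0.001,"roll": 0},
    {"jaw": -1,"tx": -0.006,"ty": 0.002,"tz": 0.0025,"roll": 0},
    {"jaw": -1,"tx": -0.009,"ty": 0.002,"tz": 0.004,"roll": 0},
    {"jaw": -1,"tx": -0.012,"ty": 0.002,"tz": 0.006,"roll": 0},
    {"jaw": -1,"tx": -0.014,"ty": 0.002,"tz": 0.008,"roll": 0},
    {"jaw": -1,"tx": -0.016,"ty": 0.002,"tz": 0.01,"roll": 0},
    {"jaw": -1,"tx": -0.018,"ty": 0.002,"tz": 0.012,"roll": 0},
    {"jaw": -1,"tx": -0.019,"ty": 0.002,"tz": 0.014,"roll": 0},
    {"jaw": -1,"tx": -0.019,"ty": 0.002,"tz": 0.014,"roll": 0},
    {"jaw": -1,"tx": -0.019,"ty": 0.002,"tz": 0.014,"roll": 0},
  ],
)

```text
time_s: 16.25
tcp_pos: [0.5249, -0.1064, 0.133]
tool_rot: [3.141, 0.002, 1.685]
force: [0.6, 0.1, 0.6]
gripper_width: -0.0001
```

```bash
python3 chk.py 13 1 " -.3"
```

```text
[[-0.08240369 -0.00063776  0.13296334]] [0.59284331 0.11849723 0.6336037 ] -6.920219112042787e-05 16.25
1.0 end [260.0, 196.0] -0.3 barL/R [515.0, 321.0] [545.0, 406.0] [0.0625 0.0883] 
lid edge [0.138 0.138 0.138 0.138]
lever (array([2.38, 2.36, 2.4 , 2.34]), array([59., 58., 58., 54.], dtype=float32))
```

Request:
step_arm(
  series=[
    {"jaw": -1,"tx": -0.001,"ty": 0,"tz": 0.002,"roll": 0},
    {"jaw": -1,"tx": -0.002,"ty": 0,"tz": 0.004,"roll": 0},
    {"jaw": -1,"tx": -0.002,"ty": 0,"tz": 0.006,"roll": 0},
    {"jaw": -1,"tx": -0.002,"ty": 0,"tz": 0.008,"roll": 0},
    {"jaw": -1,"tx": -0.002,"ty": 0,"tz": 0.01,"roll": 0},
    {"jaw": -1,"tx": -0.002,"ty": 0,"tz": 0.012,"roll": 0},
    {"jaw": -1,"tx": -0.002,"ty": 0,"tz": 0.014,"roll": 0},
    {"jaw": -1,"tx": -0.002,"ty": 0,"tz": 0.016,"roll": 0},
    {"jaw": -1,"tx": -0.002,"ty": 0,"tz": 0.016,"roll": 0},
    {"jaw": -1,"tx": -0.002,"ty": 0,"tz": 0.016,"roll": 0},
  ],
)

```text
time_s: 17.35
tcp_pos: [0.5249, -0.107, 0.1193]
tool_rot: [-3.141, 0.001, 1.686]
force: [-5.9, -0.3, 14.6]
gripper_width: -0.0
```

```bash
python3 chk.py 14 1 " -.3"
```

```text
[[-0.08298873 -0.00060533  0.11927896]] [-5.8647787  -0.32787329 14.59506639] -1.8261323376963398e-05 17.35
1.0 end [260.0, 196.0] -0.3 barL/R [515.0, 321.0] [545.0, 406.0] [0.0625 0.0883] 
lid edge [0.138 0.138 0.138 0.138]
lever (array([2.6 , 2.58, 2.56, 2.62]), array([64., 64., 60., 59.], dtype=float32))
```

Request:
step_arm(
  series=[
    {"jaw": -1,"tx": 0,"ty": 0,"tz": 0.001,"roll": 0},
    {"jaw": -1,"tx": 0,"ty": 0,"tz": 0.002,"roll": 0},
    {"jaw": -1,"tx": 0,"ty": 0,"tz": 0.003,"roll": 0},
    {"jaw": -1,"tx": 0,"ty": 0,"tz": 0.004,"roll": 0},
    {"jaw": -1,"tx": 0,"ty": 0,"tz": 0.004,"roll": 0},
    {"jaw": -1,"tx": 0,"ty": 0,"tz": 0.004,"roll": 0},
    {"jaw": -1,"tx": 0,"ty": 0,"tz": 0.004,"roll": 0},
    {"jaw": -1,"tx": 0,"ty": 0,"tz": 0.004,"roll": 0},
    {"jaw": -1,"tx": 0,"ty": 0,"tz": 0.004,"roll": 0},
    {"jaw": -1,"tx": 0,"ty": 0,"tz": 0.004,"roll": 0},
  ],
)

```text
time_s: 18.45
tcp_pos: [0.5252, -0.1071, 0.1185]
tool_rot: [-3.14, 0.003, 1.686]
force: [-11.8, 1.4, 30.4]
gripper_width: -0.0001
```

Another 4 mm of command gave only 0.8 mm of motion and +16 N, so the lever is on its hard stop. I lift off and look.

Request:
step_arm(
  series=[
    {"jaw": -1,"tx": 0,"ty": 0,"tz": -0.008,"roll": 0},
    {"jaw": -1,"tx": 0,"ty": 0,"tz": -0.03,"roll": 0},
    {"jaw": -1,"tx": 0,"ty": 0,"tz": -0.06,"roll": 0},
    {"jaw": -1,"tx": 0.02,"ty": 0,"tz": -0.09,"roll": 0},
    {"jaw": -1,"tx": 0.05,"ty": 0,"tz": -0.115,"roll": 0},
    {"jaw": -1,"tx": 0.085,"ty": 0,"tz": -0.13,"roll": 0},
    {"jaw": -1,"tx": 0.12,"ty": 0,"tz": -0.13,"roll": 0},
    {"jaw": -1,"tx": 0.155,"ty": 0,"tz": -0.13,"roll": 0},
    {"jaw": -1,"tx": 0.175,"ty": 0,"tz": -0.11,"roll": 0},
    {"jaw": -1,"tx": 0.175,"ty": 0,"tz": -0.095,"roll": 0},
  ],
)

```text
time_s: 19.45
tcp_pos: [0.5038, 0.0714, 0.2077]
tool_rot: [3.14, -0.001, 1.694]
force: [-0.7, -1.0, 0.1]
gripper_width: 0.0001
```

```bash
python3 chk.py 15 2.6 "0"; python3 - <<'E'
from h import *
s,sc,c=pickle.load(open("c15.pkl","rb"))
A=c["color"].astype(int).sum(2)/3
print("tcp",w2b(s["tcp_pos"]))
for x in np.arange(.048,.082,.002):
  print(round(x,3),[int(cv2.getRectSubPix(A.astype(np.float32),(1,1),tuple(map(float,proj(c,box2w([x,y,z],Q))[0])))[0,0]) for y,z in((.0015,.1),(.007,.1),(.016,.087),(.03,.083))])
E
```

```text
[[ 0.09666147 -0.00030163  0.20772271]] [-0.71708925 -0.98838916  0.05934612] 9.162364674625384e-05 19.45
2.6 end [-62.0, 364.0] 0.0 barL/R [474.0, 303.0] [504.0, 388.0] [0.0502 0.0979] 
lid edge [0.1535 0.154  0.1545 0.1545]
lever (array([2.58, 2.56, 2.6 , 2.54]), array([96., 95., 93., 90.], dtype=float32))
tcp [[ 0.09666147 -0.00030163  0.20772271]]
0.048 [15, 84, 93, 123]
0.05 [15, 84, 94, 123]
0.052 [16, 84, 93, 123]
0.054 [17, 84, 93, 122]
0.056 [34, 86, 103, 122]
0.058 [90, 104, 122, 122]
0.06 [103, 114, 119, 122]
0.062 [113, 111, 99, 121]
0.064 [121, 95, 107, 121]
0.066 [135, 103, 110, 121]
0.068 [135, 97, 115, 121]
0.07 [135, 106, 114, 125]
0.072 [138, 107, 113, 142]
0.074 [140, 115, 120, 145]
0.076 [141, 115, 135, 144]
0.078 [141, 116, 136, 145]
0.08 [128, 123, 136, 145]
```

Request:
step_arm(
  series=[
    {"jaw": -1,"tx": 0.002,"ty": 0.001,"tz": 0,"roll": 0},
    {"jaw": -1,"tx": 0.002,"ty": 0.001,"tz": 0,"roll": 0},
    {"jaw": -1,"tx": 0.002,"ty": 0.001,"tz": 0,"roll": 0},
    {"jaw": -1,"tx": 0.002,"ty": 0.001,"tz": 0,"roll": 0},
    {"jaw": -1,"tx": 0.002,"ty": 0.001,"tz": 0,"roll": 0},
    {"jaw": -1,"tx": 0.002,"ty": 0.001,"tz": 0,"roll": 0},
    {"jaw": -1,"tx": 0.002,"ty": 0.001,"tz": 0,"roll": 0},
    {"jaw": -1,"tx": 0.002,"ty": 0.001,"tz": 0,"roll": 0},
    {"jaw": -1,"tx": 0.002,"ty": 0.001,"tz": 0,"roll": 0},
    {"jaw": -1,"tx": 0.002,"ty": 0.001,"tz": 0,"roll": 0},
  ],
)

```text
time_s: 20.55
tcp_pos: [0.5053, 0.0691, 0.2079]
tool_rot: [-3.142, -0.0, 1.687]
force: [-0.4, -0.7, 0.3]
gripper_width: -0.0001
```

```bash
python3 chk.py 16 2.6 "0"; python3 - <<'E'
from h import *
xs=np.arange(.130,.176,.001)
for pk in("c2","c16"):
    D=pickle.load(open(pk+".pkl","rb"));c=[d for d in D if "hand_eye" in d][0];im=c["color"].astype(np.float32).sum(2)/3
    def prof(xs,y,z):
        P=proj(c,box2w([[x,y,z] for x in xs],Q)).astype(np.float32);return cv2.remap(im,P[:,0][None],P[:,1][None],cv2.INTER_LINEAR).ravel().astype(int).tolist()
    for y in(.04,-.04):print(pk,y,prof(xs,y,.083))
    for y in(-.006,.002,.008):print(pk,"keeper",y,prof(np.arange(.044,.084,.001),y,.1))
    print(pk,"rod/bar",prof(np.arange(.044,.084,.001),.014,.087))
E
```

```text
[[ 0.09413455 -0.00147444  0.20787484]] [-0.35151789 -0.74186562  0.32605301] -0.00013602383263724673 20.55
2.6 end [-62.0, 364.0] 0.0 barL/R [474.0, 303.0] [504.0, 388.0] [0.0502 0.0979] 
lid edge [0.1505 0.1505 0.1515 0.1515]
lever (array([2.58, 2.56, 2.6 , 2.54]), array([96., 95., 93., 90.], dtype=float32))
c2 0.04 [127, 127, 128, 128, 127, 127, 126, 128, 127, 128, 128, 128, 127, 128, 128, 127, 127, 128, 127, 127, 128, 127, 128, 126, 121, 94, 55, 39, 47, 72, 93, 98, 98, 98, 99, 99, 99, 99, 98, 98, 90, 80, 105, 138, 153, 154]
c2 -0.04 [145, 145, 144, 145, 145, 145, 144, 145, 145, 146, 146, 145, 145, 147, 146, 146, 145, 145, 147, 147, 146, 146, 146, 146, 144, 124, 80, 46, 38, 51, 75, 92, 95, 94, 94, 94, 95, 94, 94, 95, 93, 86, 83, 115, 140, 147]
c2 keeper -0.006 [115, 108, 105, 107, 107, 107, 101, 87, 84, 95, 108, 116, 125, 127, 125, 115, 105, 104, 105, 107, 106, 106, 100, 90, 88, 97, 104, 106, 108, 107, 106, 111, 118, 120, 120, 120, 123, 131, 139, 142, 143]
c2 keeper 0.002 [99, 102, 105, 107, 107, 105, 100, 97, 107, 126, 139, 144, 145, 146, 141, 126, 109, 105, 105, 107, 108, 106, 9
[... 1089 characters left out ...]
, 43, 48, 53, 54, 56, 60, 63, 63, 62, 61, 61, 61, 62, 62, 62, 69, 91, 114, 123]
c16 keeper 0.002 [28, 26, 28, 29, 33, 32, 33, 34, 33, 38, 62, 92, 103, 96, 94, 103, 111, 114, 118, 127, 132, 135, 134, 134, 134, 133, 134, 135, 137, 138, 139, 138, 138, 135, 127, 107, 87, 76, 72, 72, 72]
c16 keeper 0.008 [84, 83, 84, 83, 84, 83, 83, 84, 83, 84, 89, 101, 109, 110, 108, 106, 107, 106, 105, 111, 120, 124, 125, 126, 129, 130, 130, 132, 133, 133, 133, 134, 134, 134, 128, 117, 107, 105, 109, 113, 115]
c16 rod/bar [65, 66, 68, 73, 74, 69, 60, 57, 63, 79, 96, 109, 118, 123, 120, 110, 99, 97, 103, 104, 104, 106, 110, 112, 112, 112, 112, 116, 125, 132, 134, 134, 135, 134, 133, 134, 133, 134, 133, 133, 134]
```

```bash
python3 - <<'E'
from lev import *
g=np.arange(2.4,2.8,.005)
for n in(14,15,16):
    D=pickle.load(open(f"c{n}.pkl","rb"));v=np.array([score(D[1],l) for l in g]);i=v.argmax();p=np.polyfit(g[max(i-10,0):i+11],v[max(i-10,0):i+11],2);print(n,-p[1]/2/p[0])
d=pickle.load(open("c0.pkl","rb"))["scene"]["color"].astype(int);e=abs(D[1]["color"].astype(int)-d).max(2)>60
from scipy import ndimage
l,n=ndimage.label(e);print([(sl[1].start,sl[0].start,sl[1].stop,sl[0].stop) for i,sl in enumerate(ndimage.find_objects(l)) if (l[sl]==i+1).sum()>25])
E
```

```text
14 2.589947370672443
15 2.5739474092475487
16 2.5739121011941775
[(20, 0, 88, 68), (188, 0, 207, 13), (216, 0, 246, 12), (246, 0, 286, 58), (32, 66, 74, 104), (252, 80, 284, 154), (204, 143, 216, 157), (244, 153, 252, 168), (69, 160, 163, 238), (200, 168, 223, 184), (112, 170, 179, 212), (231, 172, 259, 190), (229, 177, 247, 183), (25, 191, 41, 204), (204, 196, 225, 205), (231, 200, 247, 207), (120, 224, 143, 241), (70, 234, 119, 285), (114, 240, 231, 324)]
```

```bash
python3 -c "
from bench import finish_job;print(finish_job())"
```

```text
the job is handed in; nothing more can be done
None
```

The tea chest should be latched, and I handed the job in at about 20.6 s of the 72 s allowed. `finish_job` reports no verdict, so this rests on my own checks.

I gripped the loop's tab and brought the bar down beyond the keeper. I then drew it back under the nose with the lever at about 1.0 rad and released the tab. With shut fingers I pushed the lever over centre and down until it hit its stop, then lifted clear.

**What the last checks showed:**
- **Bar:** The last picture, taken before the throw, showed it under the nose, about 0.5 mm from its seat. After the throw I only had numeric image profiles, because I had used all 12 picture views. They put the bar and keeper roughly where they should be, but don't confirm the hook as clearly.
- **Lever:** It met a hard stop, where 4 mm more command gave only 0.8 mm of travel and 16 N more force, about 32 N in all. The image tracker read 2.59 rad pressed and 2.574 rad after release, against the 2.57 rad needed. The stop is at 2.618, so I think the tracker reads about 0.03 low, but by its own number the margin is thin.
- **Lid:** It moved about 4 mm. After correcting for calibration bias, its far edge is within about 1 mm of home. Two readings near the end disagreed: 154 mm with the arm just finishing a move, and 151 mm once it had settled. I relied on the settled one. Readings taken during the throw were unusable.
- **Robot:** The arm ended clear of everything at about 0 N. The moves stayed well away from the other tea things. A before-and-after image comparison showed changed patches that I took to be arm, shadows and latch, but I did not check each bystander.

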